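# Draw the shaker's hold-down bolt with the hooked rod and take the canister off

## Robot

A 6-joint arm with a two-finger parallel gripper is mounted at the origin on the work surface. World frame = base frame: x ahead of the robot, y to its left, z up, the work surface at z = 0. Lengths are in m, angles in degrees, forces in N, time in s.
With the tool pointing down it reaches from about 0.25 to 0.725 m from the base axis. Payload 9.7 kg.
Tool frame: the origin (TCP) lies between the finger pads; the fingertips stand 11 mm ahead of it and the grasp point (between the pads) lies 8 mm behind it; z points along the fingers, x is the direction in which the jaws open and shut, and the axes are right-handed (so a half turn about z gives the same grasp; the last joint's range is limited). The gripper opens to 85 mm and grips with 20 to 120 N. Pads are 22 mm wide; open, the fingers measure 114 mm over their backs; the gripper's body (76 mm by 85 mm) begins 54 mm behind the grasp point. The pads swing forward as they close: fully open they stand 13 mm farther back than shut.
Start: joints at [70.646, 4.979, 10.078, 95.1, 0, 90], TCP at [0.182, 0.519, 0.222] pointing down, gripper open.
Joint ranges: [-179.16, 179.16], [-48.56, 103.87], [-65.8, 70.77], [-126.05, 130.52], [-82.76, 87.17], [-180, 180]. Speed limits (degrees/s): [127.2, 127.2, 147.25, 180, 180, 180].

## Interface

Orientations are given as [roll, pitch, yaw] about the fixed x, y, z axes, in that order (R = Rz(yaw) Ry(pitch) Rx(roll)).
In Python, from workcell import get_obs, camera, job_done gives the robot as it stands.
- The arm moves only by the tool arm_command, never from a script. Its argument "increments" is a list of rows, each a list of 2 entries, a list of its own where there are three numbers: the shift along the tool's x, y, z in units of 25 mm (1.0 is 25 mm), then the turn about the tool's z in units of 6 degrees (1.0 is 6 degrees). In form: [[[dx, dy, dz], roll], ...]. A call has 1 to 5 rows; each row is the pose to reach, as a shift and turn from the pose measured when the call began, along the tool's axes at that moment; what a row does not reach only later rows make up. A row lasts 1/10 s, in which the tool goes at most 50 mm and 8.59 degrees, less where a joint would pass 70% of its speed; a pose out of reach is approached as far as the arm can. A call with a gripper value outside its range is refused whole. "claw" is the closure, from -1 (fully open) to 1 (shut), so that 0 is half open, set as the call begins (left out, the last holds). The fingers move at their own pace and stop on an object; "force" is the grip in N (left out, the last holds). Time passes only in rows, so rows that repeat a pose let the fingers close. It gives the time, the measured TCP pose, the force and the opening at its end, in the units of the state.
- get_obs(): the state, without advancing time (a new reading comes with each control period).
- camera(name): name is "scene" or "top" or "wrist"; returns a dict with "frame" (384x512x3 uint8, red, green, blue), "range_z" (384x512 float32, m along the optical axis (not along the pixel's ray), 0 where there is no reading), "K" (3x3 intrinsics, pixels), "R" (3x3) and "t" (3): a world point X has camera coordinates R X + t; the wrist camera has in their place "hand_eye" (4x4, takes a point from camera to tool coordinates, whose origin is the TCP and whose axes are the tool frame's). Camera axes: x right, y down, z forward; pixel columns grow to the right and rows downward; lengths in m; the calibration is good to about 2 mm. A picture is of the moment at which its call begins: read the wrist's pose just before it.
- job_done(): hands the job in, once; it reports no verdict.
The state is a dict: "time": time; "q": joint angles; "qd": joint speeds; "joint_efforts": joint torques, N m; "ee_pos": TCP position; "tcp_rot": TCP orientation; "wrist_force": force on the tool from outside, world axes, zero at the start; "torque": the same for the moment, N m; "opening": finger opening in m.
Only numpy, scipy, OpenCV 4.12 (cv2) and the standard library are available. Lean on these libraries where they do the work, as an engineer would, in place of code of your own. Each camera call takes 0.05 s, during which the arm holds its last target.

## Task

The canister on the shaker is locked down by a slide bolt that sits under the clear guard, so use the hooked rod to draw the bolt fully back and then lay the rod back down on the bench. After that lift the canister off by its handle and set it down gently, upright, wholly on the black rubber mat beside the shaker. Keep the gripper itself off the bolt and leave the other things on the bench where they are.

Things in the scene. Friction and masses are not known exactly. Their poses are not given: they have to be found in the camera images.
- shaker: Bench shaker, fixed: grey box 260 mm (x) by 350 mm (y) with an aluminium deck on top, 85 mm above the bench, and a sloped control panel on its -x side. Origin: centre of its underside on the bench; z up, y along the bolt. The canister's seat, a steel ring 14 mm high with inner radius 52 mm, is centred on the deck at x = 0, y = +100 mm. The clear guard stands over the -y end.
- guard_mouth (a point): Middle of the guard's open outer end, at deck level: x 0, y -150, z 85 mm in the shaker's frame, same axes; the rod goes in here to +y. Guard: cheeks at x = +-124 mm, roof underside 97 mm over the deck (top 186 mm over the bench), from the mouth to y = +18 mm, open at both ends. Inside, only the bolt with its guides (within 22 mm of x = 0, up to 45 mm over the deck; stem and knob higher).
- bolt (a joint): Slide of the bolt in m: 0 to 0.006 is shot, its end through the eye on the canister; it grows as the bolt is drawn to the shaker's -y (towards the guard's mouth) up to the stop at 0.050, fully back. About 2.5 N of friction; stays where it is left.
- bolt_stem (a point): Upright round stem of the bolt, 10 mm thick, on the 12 mm bolt bar, topped by an 18 mm black ball knob (top 90 mm over the deck). This point: on the stem's axis 56 mm over the deck, half-way between bar and knob (each 16 mm away). At bolt = 0 it is at x 0, y -55 mm in the shaker's frame, 95 mm inside the guard's mouth; it moves with the bolt. Axes as the shaker's.
- rod_grip (a point): Hooked rod, 294 mm long, 0.16 kg: black handle 130 mm long, 24 mm wide, 20 mm thick, then an 8 mm steel shaft with a flat hook. This point: in the handle at mid thickness, 35 mm behind its front end, near the balance point; 10 mm above the bench as the rod lies. x along the rod to the hook, y to the side the hook turns to, z up as it lies.
- rod_hook (a point): Inside of the hook, where the stem sits: 186 mm ahead of rod_grip along x and 15 mm to +y, same height, same axes. The shaft (y = 0) ends at x = 195 mm ahead of rod_grip, there an 8 mm cross leg turns to +y for 30 mm, then a short lip turns back 12 mm towards the handle. The pocket between shaft and lip is 22 mm wide, open towards the handle.
- canister_mid (a point): Steel canister with a clamped lid, 96 mm in diameter, 107 mm high without its handle, about 0.6 kg (varies). This point: on its axis, 53.5 mm above its underside. z up, y along the handle; on its -y side a steel eye, through which the bolt's end passes, stands out 70 mm from the axis, 34 mm above the underside. Once the bolt is drawn it lifts straight up out of the seat ring.
- canister_handle (a point): Middle of the canister's black handle bar, 150 mm above its underside: 12 mm in diameter, 76 mm long, along the canister's y, 37 mm clear above the lid. Axes as the canister's.
- mat: Black rubber mat, fixed, 180 by 180 mm and 4 mm thick, lying on the bench on the shaker's +y side. Origin: centre of its underside on the bench; x and y along its edges.
- marker: Marker pen lying flat, white with a black cap, 135 mm long, 17 mm thick, not to be disturbed. Origin: under its middle, on the bench; x along it to the cap.
- probe_stand: Thickness probe standing on a dark base 90 by 70 mm, a post 170 mm high, not to be disturbed. Origin: centre of its underside.
- meter: Grey hand-held meter leaning on a wire kickstand, about 130 by 95 mm on the bench, 135 mm high, not to be disturbed. Origin: on the bench under the middle of the meter.
- tape_roll: Roll of paper tape lying flat, 72 mm in diameter, 24 mm high, not to be disturbed. Origin: centre of its underside.
Not all that is in view belongs to the job. What is shaped like the part that bears canister_mid but orange or purple is not meant.

How it is judged (in metres and radians):
On the way, in this order (a step that is already met when the one before it is completed fails the run):
1. the bolt is drawn back, the canister still on its seat (value of joint bolt above 0.042 m and distance of canister_mid from where it was at the start of the episode below 0.015 m), for 0.2 s.
2. the rod is laid down on the bench and let go, the canister still on its seat (height (world z) of rod_grip below 0.022 m and height (world z) of rod_hook below 0.03 m and contact force between the fingers and rod below 0.1 N and distance of canister_mid from where it was at the start of the episode below 0.015 m), for 0.2 s.
3. the canister is lifted clear of the shaker's seat (z of canister_mid in the frame of shaker above 0.1685 m), for 0.1 s.
At the end, for the whole second after the job is handed in: The canister stands upright (within 0.08 rad) and at rest wholly on the rubber mat (its axis within 45 mm of the mat's centre along each edge); the bolt is fully back (at least 40 of its 50 mm); the rod lies flat at rest on the bench (x of canister_mid in the frame of mat between -0.045 and 0.045 m and y of canister_mid in the frame of mat between -0.045 and 0.045 m and z of canister_mid in the frame of mat below 0.0615 m and angle between canister_mid's own z axis and vertical below 0.08 rad and linear speed of each of canister, rod below 0.02 m/s and value of joint bolt above 0.04 m and height (world z) of rod_grip below 0.022 m and height (world z) of rod_hook below 0.03 m); the robot touches nothing.
It fails at once if the gripper or arm touches the bolt (it is to be moved with the rod) (contact force between any of the fingers, the arm and bolt above 0.5 N).
It fails at once if the canister is tipped (angle between canister_mid's own z axis and vertical above 0.5 rad).
It fails at once if the canister is dropped: over 0.3 m/s within 15 mm of the mat's level (as after a fall of 5 mm or more) (z of canister_mid in the frame of mat below 0.0725 m and linear speed of canister above 0.3 m/s).
It fails at once if the probe stand, the meter, the marker or the tape roll is disturbed (distance of any of marker, probe_stand, meter, tape_roll from where it was at the start of the episode above 0.03 m).
It also fails if it takes over 70 s, if anything falls off the work surface, if the arm or the gripper's body presses on something with over 40 N, if the wrist force passes 120 N, or if a joint passes its speed limit or range.

## Working session

There is one attempt and no reset: what is moved stays moved. The work goes in short steps, Python scripts to look and compute and a tool call to move; the robot and the scene stay as the last step left them, time stands still between calls to the robot, and variables do not carry over. Pictures are saved under pics/ and viewed, and the job is handed in when it is done.

Besides the shell and the picture viewer there is one more tool, called after "Call:" by a JSON object that holds its "name" and its "arguments". arm_command: Moves the arm, as the interface text tells. Its arguments: {"type":"object","properties":{"increments":{"type":"array"},"claw":{"type":"number"},"force":{"type":"number"}},"required":["increments"]}

```bash
mkdir -p pics; ls
python3 - <<'E'
from workcell import get_obs,camera
import cv2,numpy as np
print(get_obs())
for n in ("scene","top","wrist"):
    c=camera(n); np.savez(f"pics/{n}0.npz",**c); cv2.imwrite(f"pics/{n}0.png",cv2.resize(c["frame"][:,:,::-1],(800,600),interpolation=cv2.INTER_CUBIC))
    print(n,c["K"].tolist(),{k:np.round(c[k],4).tolist() for k in c if k in("R","t","hand_eye")})
E
```

```text
pics
{'time': 0.0, 'q': array([7.06454287e+01, 5.00965018e+00, 1.00350651e+01, 9.50983919e+01,
       1.47919720e-03, 8.99988729e+01]), 'qd': array([ 0.06924938,  0.08762547,  0.00078096,  0.01172396, -0.06332627,
        0.01922129]), 'joint_efforts': array([-5.17463450e-04, -5.20390999e+01,  4.64802575e+01,  1.65485730e-02,
       -4.02675278e-05,  7.07916158e-06]), 'ee_pos': array([0.18219356, 0.51870186, 0.22110245]), 'tcp_rot': array([-1.79998519e+02,  7.29769341e-02,  7.06465559e+01]), 'wrist_force': array([ 0.34946344,  0.77588476, -0.35193258]), 'torque': array([-0.02729394,  0.01895272, -0.03135137]), 'opening': 0.08536755120722095}
scene [[478.5335865678646, 0.0, 247.50729192557455], [0.0, 478.5335865678646, 191.67615536505963], [0.0, 0.0, 1.0]] {'R': [[0.8665, 0.4992, 0.0005], [0.4189, -0.7265, -0.5447], [-0.2716, 0.4722, -0.8386]], 't': [-0.4348, -0.1744, 1.9133]}
top [[384.032966787961, 0.0, 249.7805959624465], [0.0, 384.032966787961, 194.7571931684203], [0.0, 0.0, 1.0]] {'R': [[-0.0249, -0.9997, 0.0021], [-0.9923, 0.0245, -0.1211], [0.121, -0.0051, -0.9926]], 't': [-0.0276, 0.5531, 1.3623]}
wrist [[296.8392024672051, 0.0, 255.146784487225], [0.0, 296.8392024672051, 195.19532990860256], [0.0, 0.0, 1.0]] {'hand_eye': [[1.0, 0.0003, 0.0005, 0.0009], [-0.0004, 0.9598, 0.2808, -0.0714], [-0.0004, -0.2808, 0.9598, -0.1517], [0.0, 0.0, 0.0, 1.0]]}
```

View pics/scene0.png

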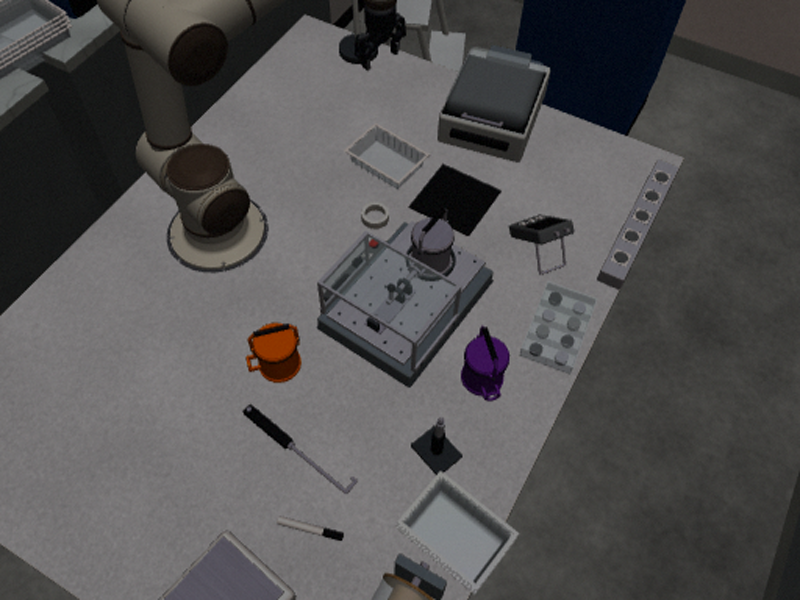

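View pics/top0.png

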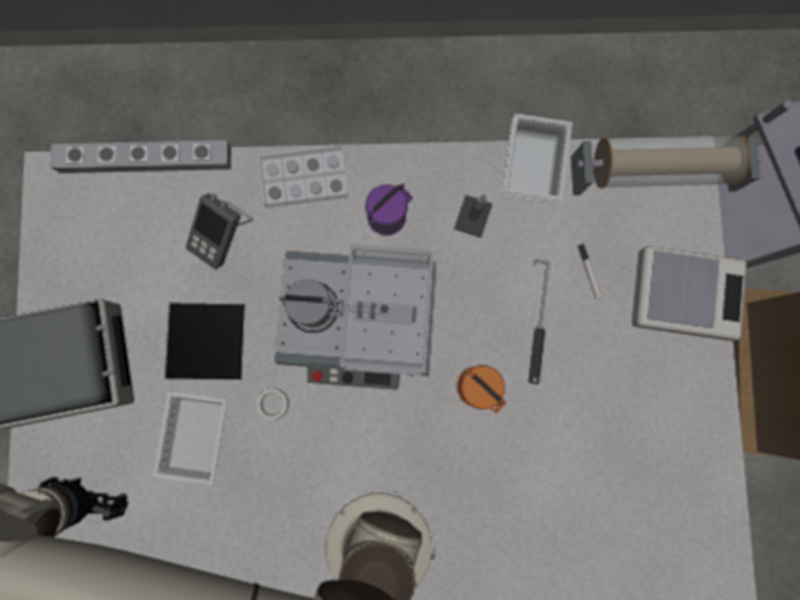

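View pics/wrist0.png

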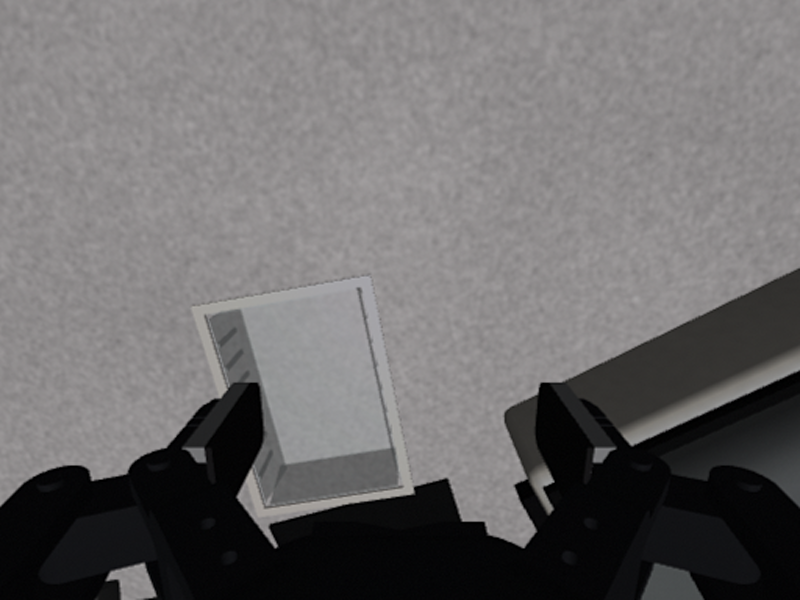

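The scene view shows a shaker (px 405,300) with a steel canister, an orange one (275,350) and a purple one (485,365). The steel canister in the seat is the one meant. In the top view the shaker is at (355,312), the mat at (205,340) and the rod from (537,370) to (540,262) with its hook turning left. The marker is at (590,270), the probe at (473,215), the meter at (215,230) and the tape at (272,404).

```bash
cat > h.py <<'E'
import numpy as np,cv2
from scipy.spatial.transform import Rotation as Ro
def load(n): return dict(np.load(f"pics/{n}.npz"))
def pose(c,obs=None):
    if "R" in c: return c["R"].T, -c["R"].T@c["t"]
    T=np.eye(4);T[:3,:3]=Ro.from_euler("xyz",obs["tcp_rot"],degrees=True).as_matrix();T[:3,3]=obs["ee_pos"]
    M=T@c["hand_eye"]; return M[:3,:3],M[:3,3]
def cloud(c,obs=None):
    R,o=pose(c,obs); v,u=np.mgrid[:384,:512]; K=c["K"]; z=c["range_z"]
    p=np.stack([(u-K[0,2])/K[0,0]*z,(v-K[1,2])/K[1,1]*z,z],-1)
    return p@R.T+o
def onplane(c,u,v,h,obs=None):
    R,o=pose(c,obs);K=c["K"]; d=R@np.array([(u-K[0,2])/K[0,0],(v-K[1,2])/K[1,1],1]); return o+d*(h-o[2])/d[2]
def crop(c,x0,y0,x1,y1,s,name):
    cv2.imwrite(f"pics/{name}.png",cv2.resize(np.ascontiguousarray(c["frame"][y0:y1,x0:x1,::-1]),None,fx=s,fy=s,interpolation=cv2.INTER_CUBIC))
E
python3 - <<'E'
from h import *
c=load("top0"); P=cloud(c)
crop(c,170,150,290,250,6,"t_sh"); crop(c,320,150,400,255,5,"t_rod"); crop(c,95,180,195,260,6,"t_mat")
# segment mat dark
g=c["frame"].max(-1); m=(g<40)
for nm,(x0,y0,x1,y1) in dict(mat=(100,185,165,250)).items():
    mm=np.zeros_like(m);mm[y0:y1,x0:x1]=m[y0:y1,x0:x1]
    ct=max(cv2.findContours(mm.astype(np.uint8),0,2)[0],key=cv2.contourArea)
    pts=np.array([onplane(c,u,v,0.004)[:2] for [[u,v]] in ct],np.float32); r=cv2.minAreaRect(pts); print(nm,r)
# rod
b=P[200,300,2]; print("bench z",b, P[250,300])
for u,v in[(345.5,168),(344,240),(347,165)]: print(u,v,onplane(c,u,v,0.01))
E
```

```text
mat ((0.48051726818084717, 0.3988781273365021), (0.17159157991409302, 0.1705583781003952), 87.8097152709961)
bench z 0.0005655957820824842 [ 0.35079535 -0.20626695  0.10588392]
345.5 168 [ 0.64683856 -0.40091517  0.01      ]
344 240 [ 0.38048986 -0.38073979  0.01      ]
347 165 [ 0.65807193 -0.40714539  0.01      ]
```

Run:
```python
from h import *
c=load("scene0");crop(c,195,120,325,250,5,"s_sh"); crop(c,150,250,235,320,7,"s_rod")
P=cloud(load("top0"));
hz=np.clip(P[...,2]*1000,0,300)
cv2.imwrite("pics/hz.png",cv2.resize((hz/300*255).astype(np.uint8)[150:250,165:295],None,fx=6,fy=6,interpolation=0))
```

```text
(no output)
```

View pics/t_sh.png

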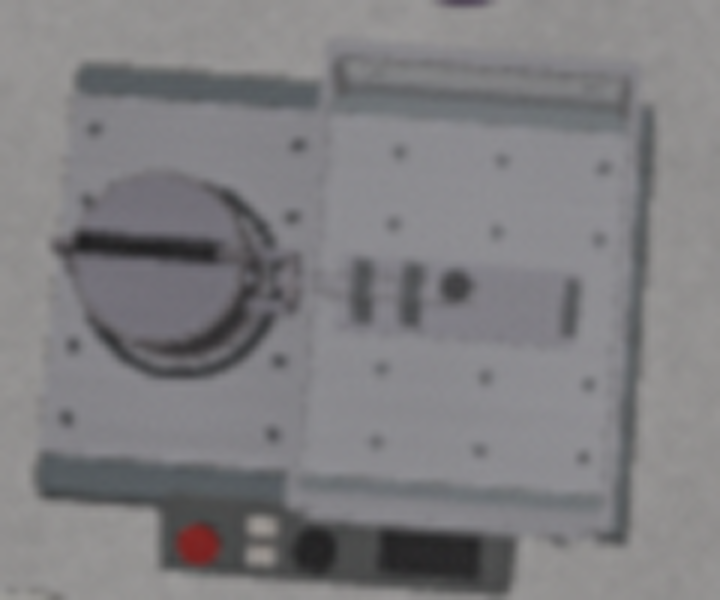

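View pics/t_rod.png

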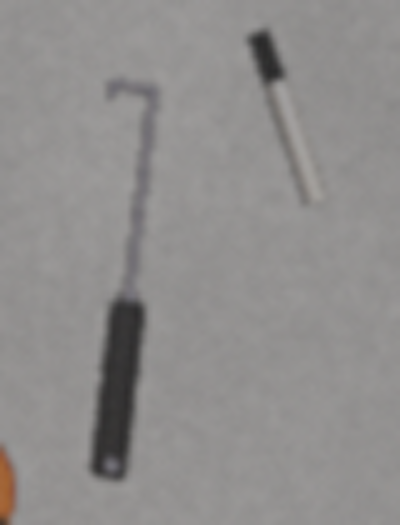

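View pics/s_sh.png

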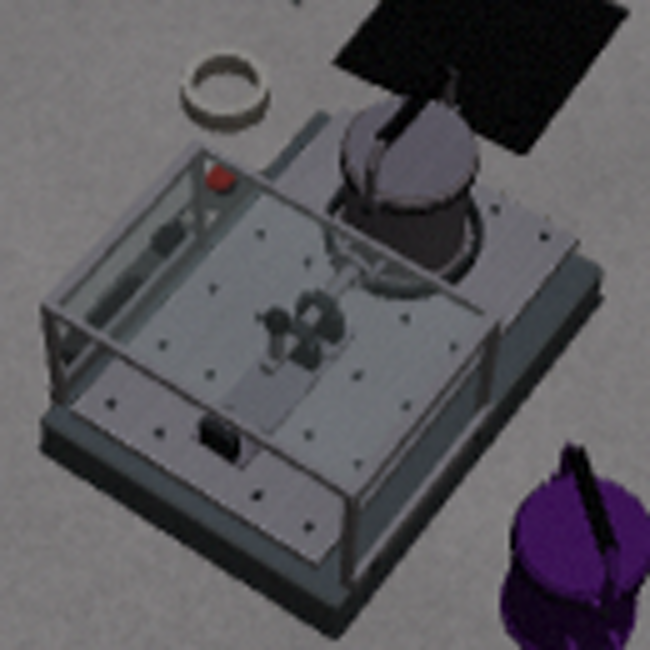

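View pics/hz.png

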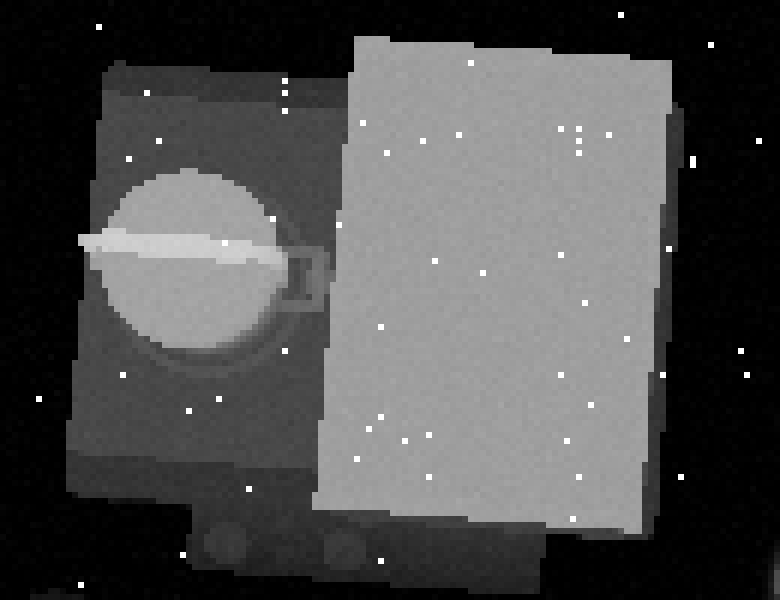

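The top crop shows the bolt knob at about (457,285) under the roof, the handle from (75,243) to (220,250), and the hook turning left at (108,85) to (157,95). The depth picture gives a clean roof and lid, so I'll fit those.

Run:
```python
from h import *
c=load("top0"); P=cloud(c)
v,u=np.mgrid[:384,:512]
box=(u>165)&(u<295)&(v>150)&(v<250)
Z=P[...,2]
def comp(m):
    n,l,s,_=cv2.connectedComponentsWithStats(m.astype(np.uint8),connectivity=4);k=1+np.argmax(s[1:,4]);return l==k
r=comp(box&(Z>.165)&(Z<.205)&(u>215)); p=P[r]; rect=cv2.minAreaRect(p[:,:2].astype(np.float32)); print("roof",rect,np.median(p[:,2]))
# line fits: erode outlier robust: use contour
print(cv2.boxPoints(rect))
lid=comp(box&(u<216)&(Z>.17)&(Z<.215)); q=P[lid]; print("lid z",np.median(q[:,2]), cv2.minEnclosingCircle(q[:,:2].astype(np.float32)), q[:,:2].mean(0))
h=comp(box&(u<216)&(Z>.222)&(Z<.26)); q=P[h]; print("handle",np.median(q[:,2]),cv2.minAreaRect(q[:,:2].astype(np.float32)),q.mean(0))
d=comp(box&(Z>.075)&(Z<.095)); print("deck z",np.median(P[d][:,2]))
body=box&(Z>.05)&(Z<.25); 
kx=170+457/6;ky=150+285/6
print("knob", onplane(c,kx,ky,.085+.081))
# mat centre w depth / contour
g=c["frame"].max(-1)<40
# rod handle: dark
b=(u>325)&(u<365)&(v>200)&(v<250)&(c["frame"].max(-1)<60)
b=comp(b); uv=np.argwhere(b)[:,::-1]; W=np.array([onplane(c,a,e,.018)[:2] for a,e in uv],np.float32); print("handle rod",cv2.minAreaRect(W),W.mean(0))
for nm,(a,e) in dict(front=(128,300),tip=(157,95),lip=(110,93),corner=(108,85)).items(): print(nm,onplane(c,320+a/5,150+e/5,.012))
s=load("scene0")
```

```text
roof ((0.5290743708610535, -0.03172890096902847), (0.17421665787696838, 0.2572309970855713), 84.27850341796875) 0.18667394435305118
[[ 0.39241552 -0.1055812 ]
 [ 0.648365   -0.13122535]
 [ 0.6657332   0.0421234 ]
 [ 0.40978372  0.06776755]]
lid z 0.19204330985888807 ((0.5429367423057556, 0.13292455673217773), 0.05290525034070015) [0.52420052 0.13344412]
handle 0.23952864226625703 ((0.5452002882957458, 0.13302001357078552), (0.10458818823099136, 0.011679455637931824), 84.43672943115234) [0.54438481 0.13134434 0.23821901]
deck z 0.08554987103880873
knob [ 0.52732049 -0.02852208  0.166     ]
handle rod ((0.42776817083358765, -0.3782024383544922), (0.018911775201559067, 0.11978171020746231), 79.81488037109375) [ 0.4310065 -0.3785529]
front [ 0.48975345 -0.39211573  0.012     ]
tip [ 0.64214514 -0.42216482  0.012     ]
lip [ 0.64451627 -0.38723044  0.012     ]
corner [ 0.65060364 -0.3860667   0.012     ]
```

View pics/s_rod.png

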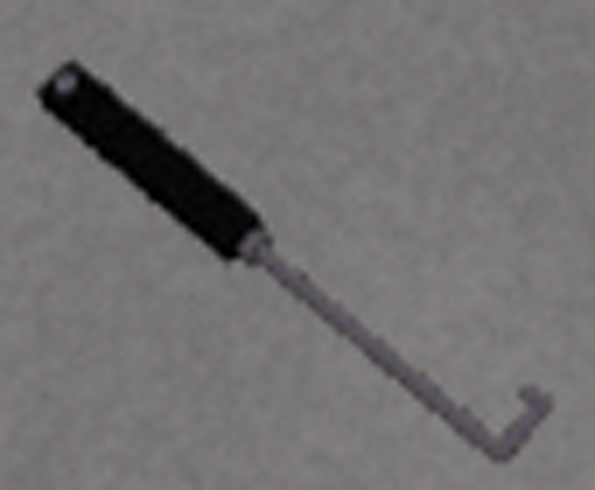

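```bash
cat >> h.py <<'E'
def inc(x,y,z,yaw,n=None):
    """total increments from present pose to target"""
    from workcell import get_obs
    o=get_obs(); R=Ro.from_euler("xyz",o["tcp_rot"],degrees=True).as_matrix()
    d=R.T@(np.array([x,y,z])-o["ee_pos"])/.025
    dy=(yaw-o["tcp_rot"][2]+180)%360-180
    print("t",round(o["time"],2),"pos",o["ee_pos"].round(4),"rot",o["tcp_rot"].round(2),"op",round(o["opening"],4),"F",o["wrist_force"].round(1))
    print("shift",d.round(2),"roll",round(-dy/6,2),"rows>=",np.ceil(max(np.linalg.norm(d)*.5,abs(dy)/8.59)))
E
python3 -c "
from h import *
inc(.44,-.37,.25,-100.2)"
```

```text
t 0.15 pos [0.1822 0.5188 0.2213] rot [-1.800e+02  6.000e-02  7.065e+01] op 0.0856 F [-0.4  0.6 -0.9]
shift [-30.13  21.51  -1.12] roll 28.47 rows>= 20.0
```

Call:
{"name": "arm_command", "arguments": {"increments": [[[-1.0,0.7,-0.4],1.0],[[-2.5,1.8,-0.8],2.3],[[-4.0,2.9,-1.1],3.7],[[-5.5,3.9,-1.3],5.1],[[-7.0,5.0,-1.5],6.5]]}}

```text
time: 0.65
ee_pos: [0.242, 0.3106, 0.259]
tcp_rot: [180.0, 0.0, 31.3]
wrist_force: [1.0, -0.3, 0.0]
opening: 0.0854
```

```bash
python3 -c "
from h import *
inc(.44,-.37,.25,-100.2)"
```

```text
t 0.65 pos [0.242  0.3106 0.259 ] rot [1.7996e+02 4.0000e-02 3.1350e+01] op 0.0854 F [ 1.  -0.3  0. ]
shift [-7.4  27.37  0.38] roll 21.92 rows>= 16.0
```

Call:
{"name": "arm_command", "arguments": {"increments": [[[-0.5,1.8,0],1.4],[[-1.0,3.5,0],2.8],[[-1.4,5.2,0],4.2],[[-1.9,7.0,0],5.6],[[-2.4,8.8,0],7.0]]}}

```text
time: 1.15
ee_pos: [0.3052, 0.0898, 0.2592]
tcp_rot: [180.0, -0.0, -11.0]
wrist_force: [2.7, 1.6, -0.4]
opening: 0.0854
```

```bash
python3 -c "
from h import *
inc(.44,-.37,.25,-100.2)"
```

```text
t 1.15 pos [0.3052 0.0898 0.2592] rot [ 1.7996e+02 -3.0000e-02 -1.0960e+01] op 0.0854 F [ 2.7  1.6 -0.4]
shift [ 8.79 17.03  0.38] roll 14.87 rows>= 11.0
```

Call:
{"name": "arm_command", "arguments": {"increments": [[[0.9,1.6,0],1.4],[[1.8,3.2,0],2.8],[[2.6,4.9,0],4.2],[[3.5,6.6,0],5.6],[[4.3,8.3,0],7.0]]}}

```text
time: 1.65
ee_pos: [0.3713, -0.1366, 0.2593]
tcp_rot: [-180.0, -0.1, -53.3]
wrist_force: [1.0, 1.2, -0.3]
opening: 0.0855
```

```bash
python3 -c "
from h import *
inc(.44,-.37,.25,-100.2)"
```

```text
t 1.65 pos [ 0.3713 -0.1366  0.2593] rot [-1.7998e+02 -7.0000e-02 -5.3340e+01] op 0.0855 F [ 1.   1.2 -0.3]
shift [9.13 3.37 0.38] roll 7.81 rows>= 6.0
```

Call:
{"name": "arm_command", "arguments": {"increments": [[[1.8,0.7,0],1.4],[[3.7,1.4,0],2.8],[[5.5,2.0,0.2],4.2],[[7.3,2.7,0.3],5.6],[[9.1,3.4,0.4],7.0]]}}

```text
time: 2.15
ee_pos: [0.4389, -0.3719, 0.249]
tcp_rot: [-180.0, -0.0, -95.7]
wrist_force: [0.2, 0.0, 0.3]
opening: 0.0853
```

Call:
{"name": "arm_command", "arguments": {"increments": [[[0,0,0],0.8],[[0,0,0],0.8]]}}

```text
time: 2.35
ee_pos: [0.4387, -0.373, 0.2472]
tcp_rot: [179.9, 0.1, -100.7]
wrist_force: [-0.5, 0.1, 0.7]
opening: 0.085
```

```bash
python3 -c "
from h import *
from workcell import *
inc(.456,-.384,.25,-100.2)
o=get_obs();c=camera('wrist');np.savez('pics/w1.npz',**c,ee_pos=o['ee_pos'],tcp_rot=o['tcp_rot']);crop(c,0,0,512,384,1.56,'w1')
"
```

```text
t 2.35 pos [ 0.4387 -0.373   0.2472] rot [ 1.7989e+02  7.0000e-02 -1.0068e+02] op 0.085 F [-0.5  0.1  0.7]
shift [ 0.3  -0.76 -0.11] roll -0.08 rows>= 1.0
```

View pics/w1.png

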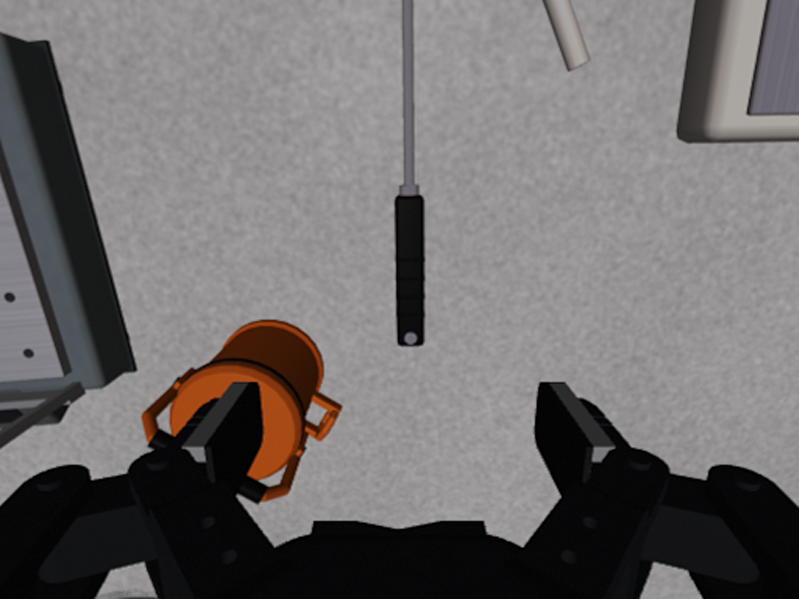

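The rod handle runs from (409,195) to (410,345), vertical in view, with the orange canister at (260,410). Next I'll measure both.

```bash
python3 -c "
from h import *
c=load('w1');s=1.56
for nm,a,e,h in [('front',409,195,.018),('back',410.5,345,.018),('shaft',407,2,.014),('L',396,270,.018),('R',424,270,.018),('panelcorner',133,370,.08)]:
    print(nm,onplane(c,a/s,e/s,h,c))
P=cloud(c,c)
for a,e in [(270,345),(200,400),(325,425),(250,440)]: print(P[int(e/s),int(a/s)])
t=load('top0');P=cloud(t)
v,u=np.mgrid[:384,:512];m=(u>285)&(u<330)&(v>228)&(v<268)&(P[...,2]>.03)
q=P[m];print('orange',q[:,:2].min(0),q[:,:2].max(0),q[:,2].max())
"
```

```text
front [ 0.48745563 -0.38980957  0.018     ]
back [ 0.36063448 -0.3681721   0.018     ]
shaft [ 0.62193442 -0.41278539  0.014     ]
L [ 0.42913593 -0.36816071  0.018     ]
R [ 0.42480203 -0.3912429   0.018     ]
panelcorner [ 0.40344473 -0.16299446  0.08      ]
[ 0.39447014 -0.25851204  0.0507332 ]
[ 0.38235506 -0.21984301  0.10661663]
[ 0.3153041  -0.28480409  0.04950974]
[ 0.44361249 -0.32963167  0.28216497]
orange [ 0.29839954 -0.29657044] [ 0.407663   -0.03420382] 1.4193403347577742
```

```bash
python3 -c "
from h import *
inc(.453,-.384,.06,-99.7)"
```

```text
t 2.4 pos [ 0.4387 -0.3721  0.2482] rot [ 1.7997e+02  3.0000e-02 -1.0043e+02] op 0.0852 F [-0.6 -0.4  0. ]
shift [ 0.37 -0.65  7.53] roll -0.12 rows>= 4.0
```

Call:
{"name": "arm_command", "arguments": {"increments": [[[0.1,-0.2,1.0],0],[[0.3,-0.5,2.8],-0.1],[[0.4,-0.65,4.6],-0.1],[[0.4,-0.65,6.4],-0.1],[[0.4,-0.65,7.5],-0.1]], "claw": 0, "force": 60}}

```text
time: 2.9
ee_pos: [0.4519, -0.3827, 0.0581]
tcp_rot: [179.9, 0.1, -99.6]
wrist_force: [0.4, 0.6, 0.5]
opening: 0.0428
```

Call:
{"name": "arm_command", "arguments": {"increments": [[[0,0,0],0]]}}

```text
time: 3.0
ee_pos: [0.4503, -0.3803, 0.0549]
tcp_rot: [179.6, 0.3, -99.4]
wrist_force: [-0.5, 0.6, 0.7]
opening: 0.0427
```

```bash
python3 -c "
from h import *
from workcell import *
inc(.453,-.384,.014,-99.7)
o=get_obs();c=camera('wrist');np.savez('pics/w2.npz',**c,ee_pos=o['ee_pos'],tcp_rot=o['tcp_rot']);crop(c,0,0,512,384,1.56,'w2')
"
```

```text
t 3.0 pos [ 0.4503 -0.3803  0.0549] rot [179.61   0.26 -99.36] op 0.0427 F [-0.5  0.6  0.7]
shift [ 0.14 -0.14  1.64] roll 0.06 rows>= 1.0
```

View pics/w2.png

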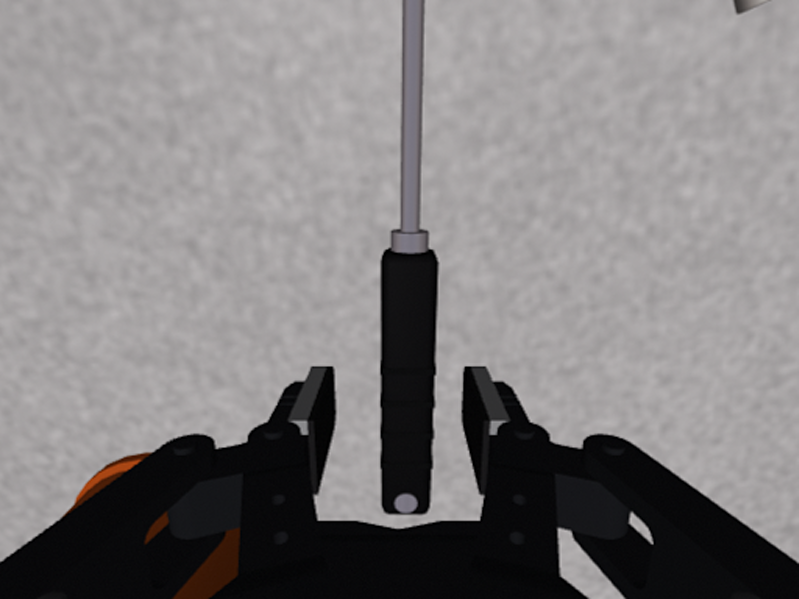

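Handle (382–435 px) sits between the pads (333 and 465) with the orange canister clear at lower left, so I'm descending.

Call:
{"name": "arm_command", "arguments": {"increments": [[[0.1,-0.1,0.5],0],[[0.15,-0.15,1.0],0],[[0.15,-0.15,1.5],0],[[0.15,-0.15,1.64],0],[[0.15,-0.15,1.64],0]]}}

```text
time: 3.55
ee_pos: [0.4536, -0.3847, 0.0154]
tcp_rot: [179.7, 0.2, -99.4]
wrist_force: [0.5, 0.3, -0.2]
opening: 0.0432
```

Call:
{"name": "arm_command", "arguments": {"increments": [[[0,0,0],0],[[0,0,0],0],[[0,0,0],0],[[0,0,0],0]], "claw": 1}}

```text
time: 3.95
ee_pos: [0.4537, -0.3848, 0.0158]
tcp_rot: [179.7, 0.2, -99.4]
wrist_force: [0.3, 0.9, -0.1]
opening: -0.0
```

```bash
python3 -c "
from h import *
from workcell import *
inc(.453,-.384,.014,-99.7)
o=get_obs();c=camera('wrist');np.savez('pics/w3.npz',**c,ee_pos=o['ee_pos'],tcp_rot=o['tcp_rot']);crop(c,0,0,512,384,1.56,'w3')
c=camera('scene');crop(c,130,200,290,330,5,'s3')
"
```

```text
t 3.95 pos [ 0.4537 -0.3848  0.0158] rot [179.69   0.21 -99.36] op -0.0 F [ 0.3  0.9 -0.1]
shift [-0.03  0.03  0.07] roll 0.06 rows>= 1.0
```

View pics/w3.png

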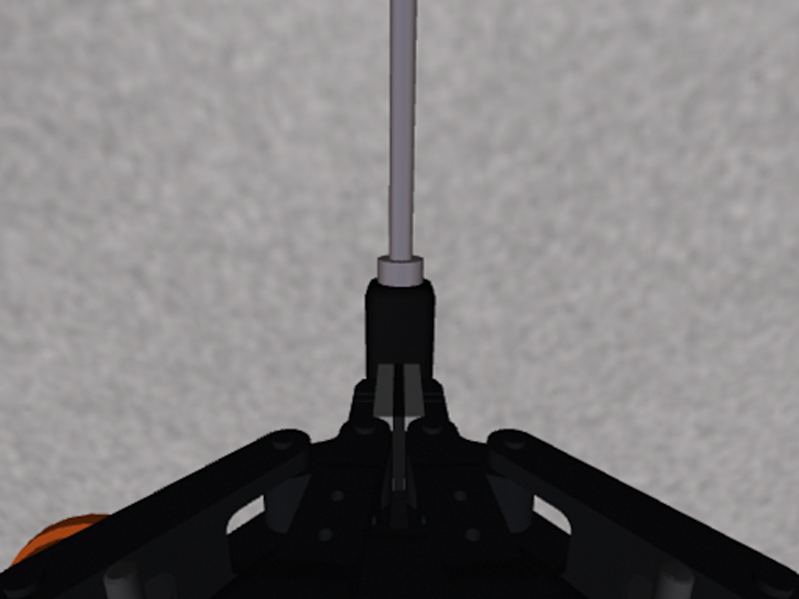

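View pics/s3.png

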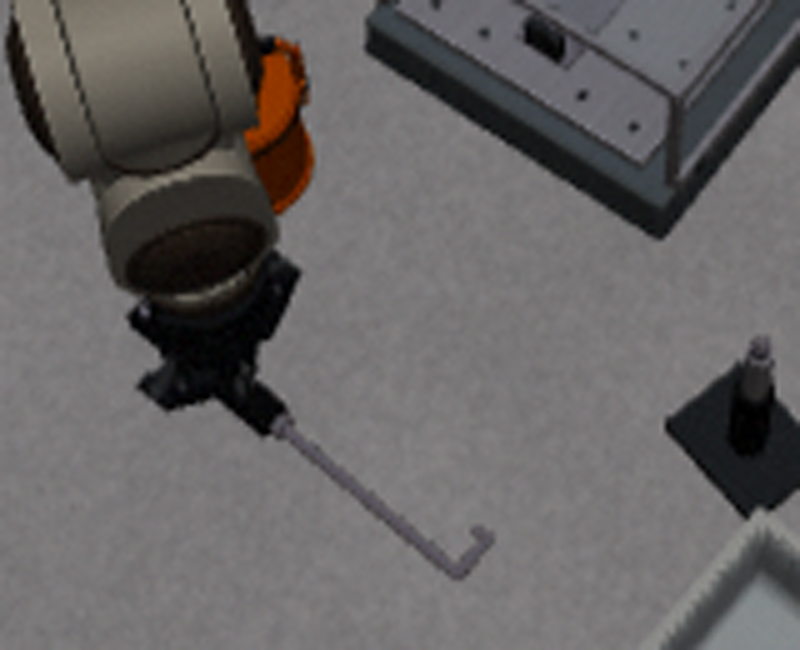

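```bash
python3 -c "
from h import *
c=load('w3');P=cloud(c,c);np.set_printoptions(precision=4,suppress=True)
s=1.56
for a,e in [(400,300),(400,340),(385,370),(385,395),(385,410),(415,370),(415,400),(360,390),(372,350),(200,200),(402,275)]:print(a,e,P[int(e/s),int(a/s)], c['range_z'][int(e/s),int(a/s)])
crop(c,190,170,330,320,5,'w3c')
c=load('w2');P=cloud(c,c)
for a,e in [(315,372),(305,410),(325,380),(478,372),(410,300),(410,400)]:print(a,e,P[int(e/s),int(a/s)], c['range_z'][int(e/s),int(a/s)])
"
```

```text
400 300 [ 0.4834 -0.3892  0.0194] 0.15367654
400 340 [ 0.4699 -0.387   0.0196] 0.15731564
385 370 [ 0.4656 -0.3814  0.0337] 0.14535813
385 395 [ 0.4656 -0.382   0.0505] 0.12919837
385 410 [ 0.4661 -0.3824  0.0593] 0.1206496
415 370 [ 0.4638 -0.391   0.0332] 0.14579546
415 400 [ 0.4647 -0.3905  0.054 ] 0.12571342
360 390 [ 0.4626 -0.3733  0.0391] 0.14142829
372 350 [ 0.4671 -0.3768  0.0187] 0.15946479
200 200 [ 0.5255 -0.3247  0.0002] 0.16341175
402 275 [ 0.4913 -0.3911  0.0179] 0.15277943
315 372 [ 0.4655 -0.3552  0.0736] 0.14475182
305 410 [ 0.4653 -0.3569  0.097 ] 0.12234568
325 380 [ 0.465  -0.3595  0.0796] 0.13890816
478 372 [ 0.4574 -0.4057  0.0739] 0.14423299
410 300 [ 0.4683 -0.3867  0.0197] 0.19396871
410 400 [ 0.422  -0.3794  0.0192] 0.20794992
```

View pics/w3c.png

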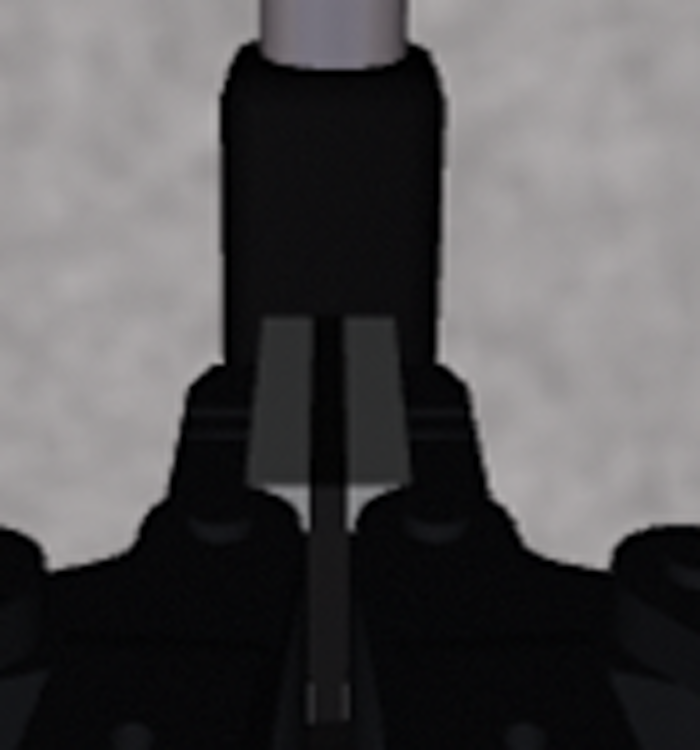

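The shut pads end at z ≈ 0.032 with the TCP at 0.016, so the tips stand about 16 mm behind the reported TCP rather than 11 mm ahead of it. They closed above the handle and the rod was not moved. I'll go by the measurement: reopen, then go lower in small steps while watching the force.

Call:
{"name": "arm_command", "arguments": {"increments": [[[0,0,0],0],[[0,0,0],0],[[0,0,0.2],0],[[0,0,0.5],0],[[0,0,0.5],0]], "claw": 0}}

```text
time: 4.55
ee_pos: [0.4529, -0.3842, 0.0015]
tcp_rot: [179.6, 0.3, -99.4]
wrist_force: [-0.8, 0.6, -1.3]
opening: 0.0426
```

```bash
python3 -c "
from h import *
from workcell import *
inc(.453,-.384,-.010,-99.7)
o=get_obs();c=camera('wrist');np.savez('pics/w4.npz',**c,ee_pos=o['ee_pos'],tcp_rot=o['tcp_rot']);crop(c,150,170,362,330,3.7,'w4')
"
```

```text
t 4.55 pos [ 0.4529 -0.3842  0.0015] rot [179.57   0.28 -99.36] op 0.0426 F [-0.8  0.6 -1.3]
shift [-0.01 -0.    0.46] roll 0.06 rows>= 1.0
```

View pics/w4.png

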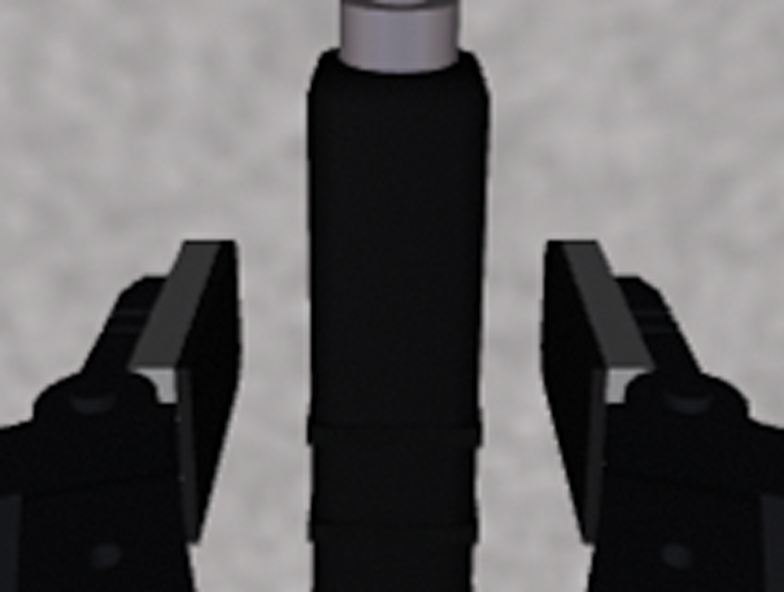

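Call:
{"name": "arm_command", "arguments": {"increments": [[[0,0,0.15],0],[[0,0,0.3],0],[[0,0,0.4],0],[[0,0,0.4],0]]}}

```text
time: 5.0
ee_pos: [0.4528, -0.3841, -0.0084]
tcp_rot: [179.6, 0.3, -99.4]
wrist_force: [-1.0, 0.5, 0.9]
opening: 0.0425
```

```bash
python3 -c "
from h import *
from workcell import *
inc(.453,-.384,-.013,-99.7)
o=get_obs();c=camera('wrist');np.savez('pics/w5.npz',**c,ee_pos=o['ee_pos'],tcp_rot=o['tcp_rot']);crop(c,150,170,362,330,3.7,'w5')
P=cloud(c,o)
np.set_printoptions(precision=4,suppress=True)
for col in (203,206,209): print([ (r,P[r,col,2].round(3)) for r in range(226,272,3)])
"
```

```text
t 5.0 pos [ 0.4528 -0.3841 -0.0084] rot [179.56   0.29 -99.36] op 0.0425 F [-1.   0.5  0.9]
shift [-0.   -0.01  0.18] roll 0.06 rows>= 1.0
[(226, np.float64(-0.0)), (229, np.float64(0.0)), (232, np.float64(0.0)), (235, np.float64(0.007)), (238, np.float64(0.01)), (241, np.float64(0.014)), (244, np.float64(0.017)), (247, np.float64(0.02)), (250, np.float64(0.023)), (253, np.float64(0.026)), (256, np.float64(0.03)), (259, np.float64(0.033)), (262, np.float64(0.035)), (265, np.float64(0.036)), (268, np.float64(0.035)), (271, np.float64(0.036))]
[(226, np.float64(-0.001)), (229, np.float64(-0.0)), (232, np.float64(-0.0)), (235, np.float64(0.007)), (238, np.float64(0.011)), (241, np.float64(0.014)), (244, np.float64(0.018)), (247, np.float64(0.02)), (250, np.float64(0.023)), (253, np.float64(0.026)), (256, np.float64(0.027)), (259, np.float64(0.027)), (262, np.float64(0.028)), (265, np.float64(0.029)), (268, np.float64(0.029)), (271, np.float64(0.029))]
[(226, np.float64(-0.001)), (229, np.float64(-0.001)), (232, np.float64(-0.0)), (235, np.float64(0.006)), (238, np.float64(0.009)), (241, np.float64(0.014)), (244, np.float64(0.017)), (247, np.float64(0.02)), (250, np.float64(0.02)), (253, np.float64(0.02)), (256, np.float64(0.02)), (259, np.float64(0.021)), (262, np.float64(0.143)), (265, np.float64(0.022)), (268, np.float64(0.022)), (271, np.float64(0.023))]
```

View pics/w5.png

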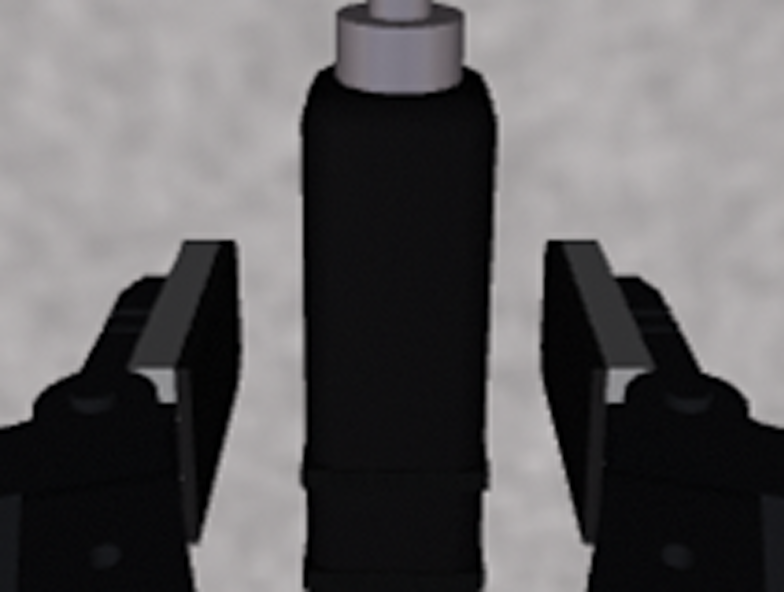

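Tips are now at z ≈ 6 mm, straddling the handle, so I'm closing.

Call:
{"name": "arm_command", "arguments": {"increments": [[[0,0,0],0],[[0,0,0],0],[[0,0,0],0],[[0,0,0],0]], "claw": 1, "force": 70}}

```text
time: 5.45
ee_pos: [0.4532, -0.3844, -0.0076]
tcp_rot: [179.6, 0.3, -99.4]
wrist_force: [0.8, 0.5, 4.0]
opening: 0.0222
```

Call:
{"name": "arm_command", "arguments": {"increments": [[[0,0,-0.3],0],[[0,0,-1.0],0],[[0,0,-2.0],0],[[0,0,-3.0],0],[[0,0,-4.0],0]]}}

```text
time: 5.95
ee_pos: [0.4535, -0.3847, 0.0934]
tcp_rot: [179.6, 0.3, -99.4]
wrist_force: [0.1, -1.3, -2.0]
opening: 0.0223
```

```bash
python3 -c "
from h import *
from workcell import *
inc(.515,-.32,.2,-5.7)
o=get_obs();c=camera('wrist');np.savez('pics/w6.npz',**c,ee_pos=o['ee_pos'],tcp_rot=o['tcp_rot']);crop(c,0,0,512,384,1.56,'w6')
c=camera('scene');np.savez('pics/s6.npz',**c);crop(c,130,170,290,300,5,'s6')
"
```

```text
t 5.95 pos [ 0.4535 -0.3847  0.0934] rot [179.59   0.27 -99.36] op 0.0223 F [ 0.1 -1.3 -2. ]
shift [-2.97 -1.98 -4.27] roll -15.61 rows>= 11.0
```

View pics/w6.png

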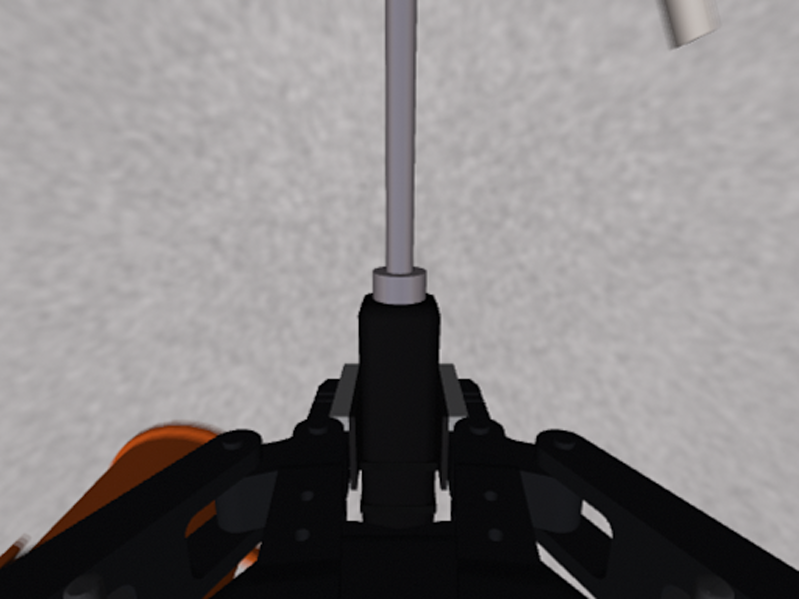

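View pics/s6.png

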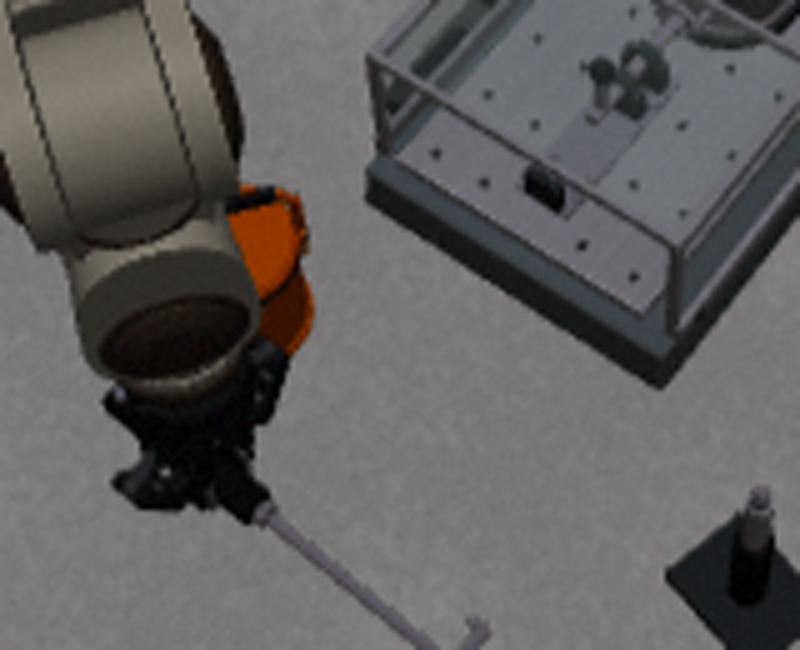

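The rod is held (opening 22 mm) and hangs level; rod_grip sits about 18 mm above the TCP. I'll raise it above everything, then swing it.

Call:
{"name": "arm_command", "arguments": {"increments": [[[0,0,-1.5],0],[[0,0,-3.0],0],[[0,0,-4.5],0],[[0,0,-5.5],-1.0],[[0,0,-6.2],-2.3]]}}

```text
time: 6.55
ee_pos: [0.4554, -0.3864, 0.2526]
tcp_rot: [179.9, 0.1, -85.3]
wrist_force: [-0.2, -0.1, -2.0]
opening: 0.0225
```

```bash
cat >> h.py <<'E'
C=np.array([.5357,.034]);YAW=-5.72
def sh(x,y):
    a=np.radians(YAW);return C+np.array([[np.cos(a),-np.sin(a)],[np.sin(a),np.cos(a)]])@np.array([x,y])
def incs(x,y,z,yaw=YAW): p=sh(x,y);print("target",p.round(4));inc(p[0],p[1],z,yaw)
E
python3 -c "
from h import *
incs(.048,-.37,.25)"
```

```text
target [ 0.5466 -0.3389]
t 6.55 pos [ 0.4554 -0.3864  0.2526] rot [ 1.7995e+02  8.0000e-02 -8.5310e+01] op 0.0225 F [-0.2 -0.1 -2. ]
shift [-1.59 -3.79  0.1 ] roll -13.27 rows>= 10.0
```

Call:
{"name": "arm_command", "arguments": {"increments": [[[-0.1,-0.3,0],-1.3],[[-0.3,-0.8,0],-2.7],[[-0.5,-1.3,0],-4.1],[[-0.7,-1.8,0],-5.5],[[-0.9,-2.3,0],-6.8]]}}

```text
time: 7.05
ee_pos: [0.5112, -0.359, 0.2513]
tcp_rot: [-180.0, 0.2, -44.2]
wrist_force: [0.9, -0.4, -1.8]
opening: 0.0222
```

```bash
python3 -c "
from h import *
incs(.048,-.37,.25)"
```

```text
target [ 0.5466 -0.3389]
t 7.05 pos [ 0.5112 -0.359   0.2513] rot [-180.      0.19  -44.18] op 0.0222 F [ 0.9 -0.4 -1.8]
shift [ 0.46 -1.56  0.05] roll -6.41 rows>= 5.0
```

Call:
{"name": "arm_command", "arguments": {"increments": [[[0.1,-0.3,0],-1.3],[[0.2,-0.7,0],-2.7],[[0.3,-1.0,0],-4.1],[[0.4,-1.4,0],-5.4],[[0.46,-1.56,0],-6.4]]}}

```text
time: 7.55
ee_pos: [0.5471, -0.3384, 0.2498]
tcp_rot: [-179.8, 0.2, -5.4]
wrist_force: [-0.3, -0.4, -1.1]
opening: 0.0223
```

Call:
{"name": "arm_command", "arguments": {"increments": [[[0,0,0],0],[[0,0,0],0]]}}

```text
time: 7.75
ee_pos: [0.547, -0.3383, 0.2486]
tcp_rot: [-179.8, 0.3, -5.6]
wrist_force: [-0.5, -0.3, -2.5]
opening: 0.0225
```

```bash
python3 -c "
from h import *
from workcell import *
incs(.048,-.37,.125)
o=get_obs();c=camera('wrist');np.savez('pics/w7.npz',**c,ee_pos=o['ee_pos'],tcp_rot=o['tcp_rot']);crop(c,0,0,512,384,1.56,'w7')
c=camera('top');np.savez('pics/t7.npz',**c);crop(c,170,130,370,280,4,'t7')
"
```

```text
target [ 0.5466 -0.3389]
t 7.75 pos [ 0.547  -0.3383  0.2486] rot [-179.78    0.33   -5.58] op 0.0225 F [-0.5 -0.3 -2.5]
shift [0.01 0.04 4.95] roll 0.02 rows>= 3.0
```

View pics/w7.png

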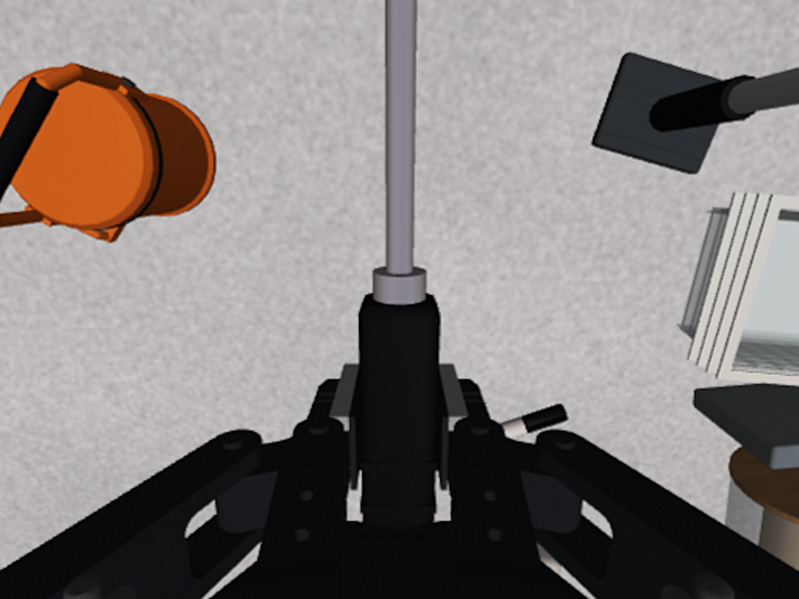

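View pics/t7.png

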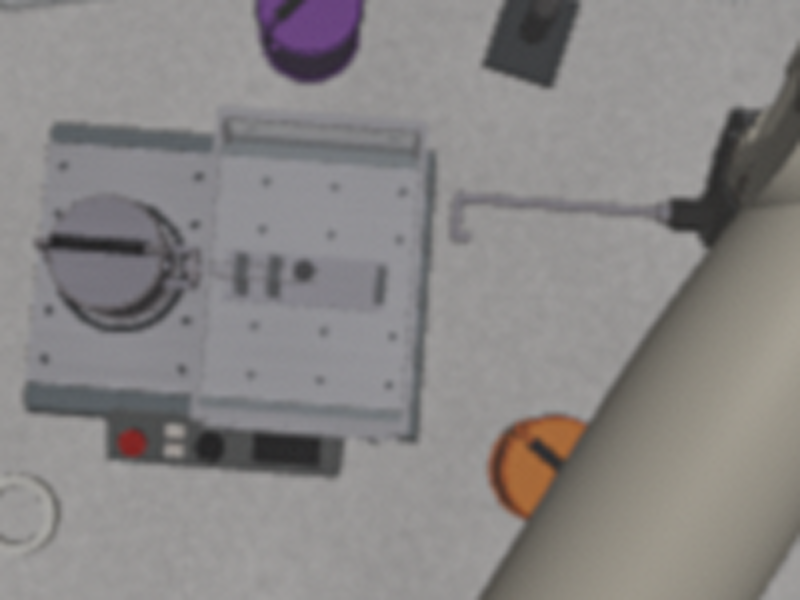

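The top view shows the rod parallel to the shaker's y axis, with its hook at (458,193–238), outside the guard's end (~430) and turned toward the robot as wanted. Next is the rod's tilt and the hook's position.

```bash
python3 -c "
from h import *
c=load('w7');P=cloud(c,c);np.set_printoptions(precision=4,suppress=True)
for r in (5,60,120,160): print('shaft',P[r,256])
t=load('t7');Q=cloud(t)
for a,e in [(458,200),(460,215),(457,193),(462,238),(550,205),(630,210)]:
  print(a,e,Q[130+e//4,170+a//4],onplane(t,170+a/4,130+e/4,.267))
s=Ro.from_euler('z',-YAW,degrees=True).as_matrix()[:2,:2]
for a,e in [(455,193),(460,238)]: print('shaker frame',s@(onplane(t,170+a/4,130+e/4,.267)[:2]-C))
print('knob sh',s@(onplane(t,170+304/4,130+270/4,.166)[:2]-C), s@(c['ee_pos'][:2]-C))
print('knob surf pt(top 90mm)',s@(onplane(t,170+304/4,130+270/4,.172)[:2]-C))
"
```

```text
shaft [ 0.5583 -0.2289  0.2718]
shaft [ 0.5565 -0.2478  0.2697]
shaft [ 0.5542 -0.2713  0.2702]
shaft [ 0.5526 -0.2884  0.2697]
458 200 [ 0.5652 -0.1444  0.2746] [ 0.5663 -0.1467  0.267 ]
460 215 [ 0.5969 -0.1739  0.0027] [ 0.5548 -0.1478  0.267 ]
457 193 [ 0.5716 -0.1448  0.2727] [ 0.5717 -0.1461  0.267 ]
462 238 [ 0.5382 -0.1468  0.2706] [ 0.5372 -0.1486  0.267 ]
550 205 [ 0.5606 -0.2139  0.2732] [ 0.5608 -0.2164  0.267 ]
630 210 [ 0.5563 -0.2745  0.2715] [ 0.5554 -0.2769  0.267 ]
shaker frame [ 0.0537 -0.1741]
shaker frame [ 0.0195 -0.1801]
knob sh [-0.0021 -0.0625] [ 0.0483 -0.3694]
knob surf pt(top 90mm) [-0.0028 -0.0626]
```

Call:
{"name": "arm_command", "arguments": {"increments": [[[0,0,1.0],0],[[0,0,2.5],0],[[0,0,4.0],0],[[0,0,5.0],0],[[0,0,5.1],0]]}}

```text
time: 8.35
ee_pos: [0.5444, -0.3373, 0.1179]
tcp_rot: [-179.7, 0.6, -5.7]
wrist_force: [0.6, 1.0, -1.1]
opening: 0.0224
```

```bash
python3 -c "
from h import *
incs(.048,-.2265,.121)"
```

```text
target [ 0.5609 -0.1962]
t 8.35 pos [ 0.5444 -0.3373  0.1179] rot [-179.66    0.59   -5.69] op 0.0224 F [ 0.6  1.  -1.1]
shift [ 0.1  -5.68 -0.09] roll 0.0 rows>= 3.0
```

Call:
{"name": "arm_command", "arguments": {"increments": [[[0.1,-0.4,-0.1],0],[[0.1,-1.0,-0.1],0],[[0.1,-1.6,-0.1],0],[[0.1,-2.2,-0.1],0],[[0.1,-2.5,-0.1],0]]}}

```text
time: 8.85
ee_pos: [0.5537, -0.2734, 0.1218]
tcp_rot: [-179.7, 0.5, -5.6]
wrist_force: [0.5, -0.0, -1.6]
opening: 0.0225
```

```bash
python3 -c "
from h import *
from workcell import *
incs(.048,-.2265,.121)
o=get_obs();c=camera('wrist');np.savez('pics/w8.npz',**c,ee_pos=o['ee_pos'],tcp_rot=o['tcp_rot']);crop(c,0,0,512,384,1.56,'w8')
c=camera('top');np.savez('pics/t8.npz',**c);crop(c,200,150,330,245,6,'t8')
P=cloud(load('w8'),o)
for r in (5,60,120,160): print('shaft',P[r,256])
"
```

```text
target [ 0.5609 -0.1962]
t 8.85 pos [ 0.5537 -0.2734  0.1218] rot [-179.68    0.52   -5.61] op 0.0225 F [ 0.5 -0.  -1.6]
shift [-0.01 -3.1   0.05] roll 0.02 rows>= 2.0
shaft [ 0.56518127 -0.16363615  0.14379035]
shaft [ 0.56328638 -0.18328771  0.14542911]
shaft [ 0.5610404  -0.20638368  0.14435816]
shaft [ 0.55937972 -0.22346074  0.14356436]
```

View pics/w8.png

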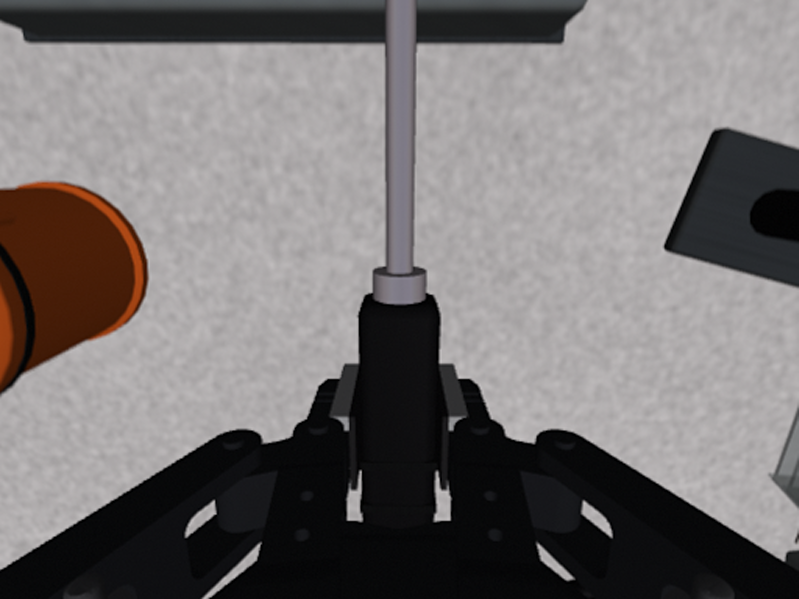

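View pics/t8.png

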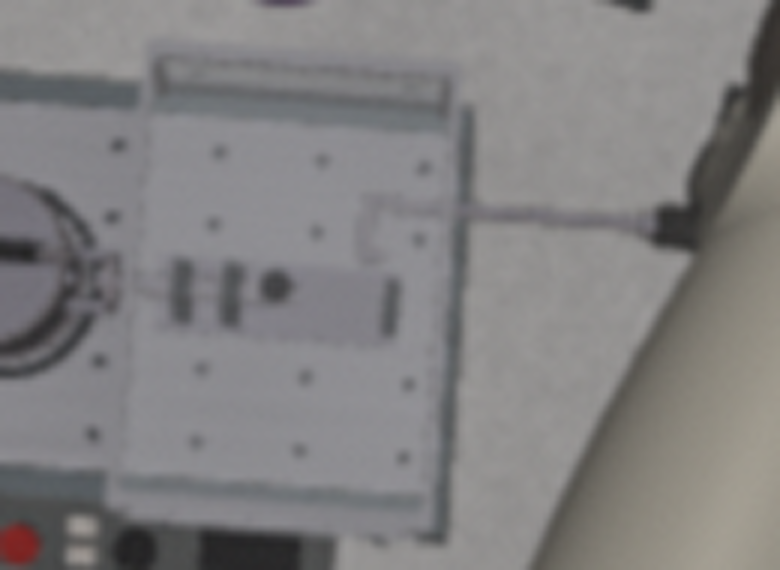

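Call:
{"name": "arm_command", "arguments": {"increments": [[[0,-0.6,0],0],[[0,-1.3,0],0],[[0,-2.0,0],0],[[0,-2.7,0],0],[[0,-3.1,0],0]]}}

```text
time: 9.45
ee_pos: [0.5612, -0.1948, 0.1219]
tcp_rot: [-179.7, 0.5, -5.5]
wrist_force: [0.5, 0.1, -1.9]
opening: 0.0223
```

```bash
python3 -c "
from h import *
from workcell import *
incs(.013,-.2265,.121)
c=camera('top');np.savez('pics/t9.npz',**c);crop(c,200,150,330,245,6,'t9')
c=camera('scene');np.savez('pics/s9.npz',**c);crop(c,190,140,310,230,6,'s9')
"
```

```text
target [ 0.5261 -0.1927]
t 9.45 pos [ 0.5612 -0.1948  0.1219] rot [-179.66    0.54   -5.52] op 0.0223 F [ 0.5  0.1 -1.9]
shift [-1.41  0.05  0.05] roll 0.03 rows>= 1.0
```

View pics/t9.png

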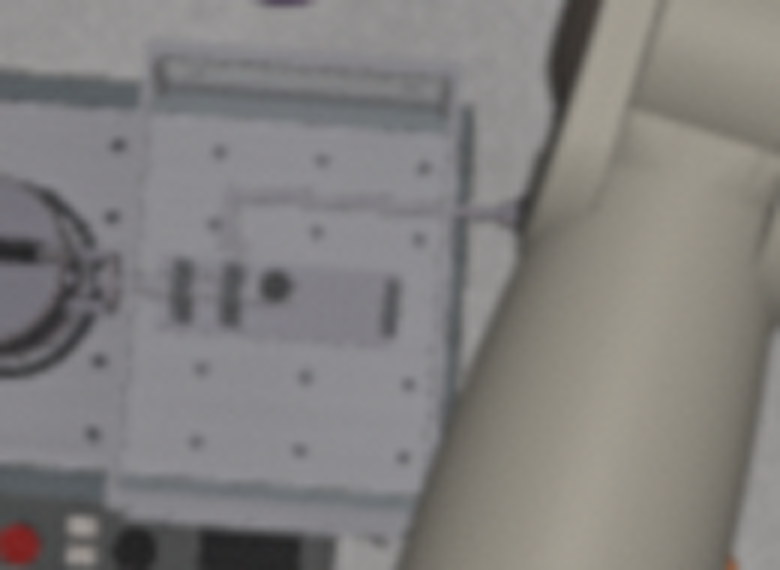

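View pics/s9.png

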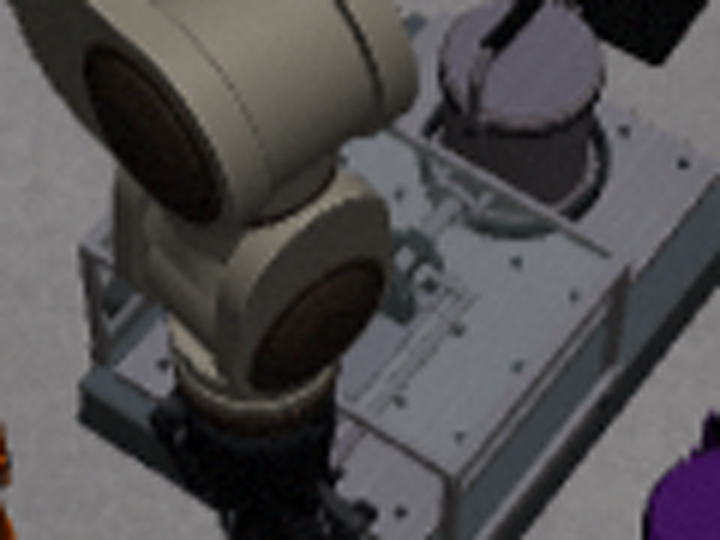

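The hook's cross leg is at (233,195–250), about 22 mm beyond the knob at (275,287). I'll go 8 mm deeper for lip clearance, then move sideways over the stem.

Call:
{"name": "arm_command", "arguments": {"increments": [[[0,-0.2,0],0],[[0,-0.35,0],0],[[0,-0.35,0],0]]}}

```text
time: 9.85
ee_pos: [0.5622, -0.1864, 0.122]
tcp_rot: [-179.7, 0.5, -5.5]
wrist_force: [-0.5, 0.1, -2.5]
opening: 0.0227
```

Call:
{"name": "arm_command", "arguments": {"increments": [[[-0.3,0,0],0],[[-0.6,0,0],0],[[-0.9,0,0],0],[[-1.2,0,0],0],[[-1.4,0,0],0]]}}

```text
time: 10.35
ee_pos: [0.5265, -0.1831, 0.1226]
tcp_rot: [-179.7, 0.5, -5.5]
wrist_force: [0.2, -0.7, -2.3]
opening: 0.0224
```

```bash
python3 -c "
from h import *
from workcell import *
incs(.013,-.2185,.121)
c=camera('top');np.savez('pics/t10.npz',**c);crop(c,200,150,330,245,6,'t10')
c=camera('scene');crop(c,190,140,310,230,6,'s10')
"
```

```text
target [ 0.5269 -0.1847]
t 10.35 pos [ 0.5265 -0.1831  0.1226] rot [-179.68    0.52   -5.5 ] op 0.0224 F [ 0.2 -0.7 -2.3]
shift [0.02 0.06 0.06] roll 0.04 rows>= 1.0
```

View pics/t10.png

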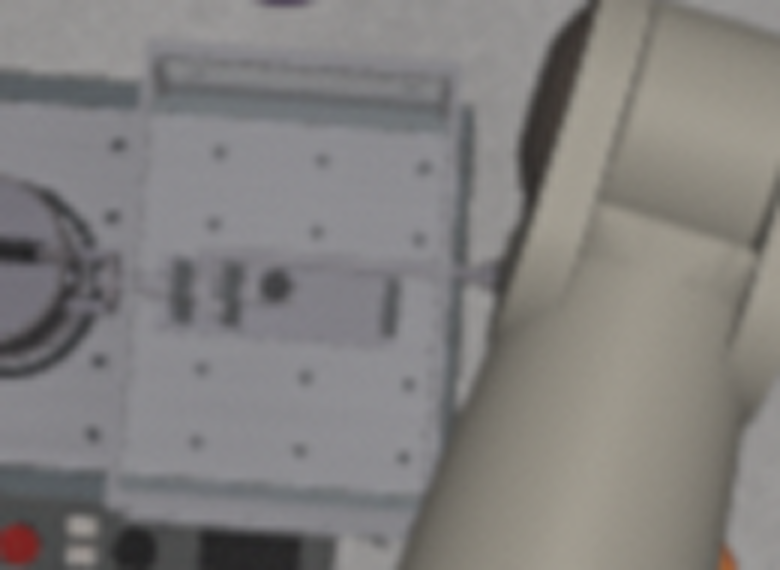

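View pics/s10.png

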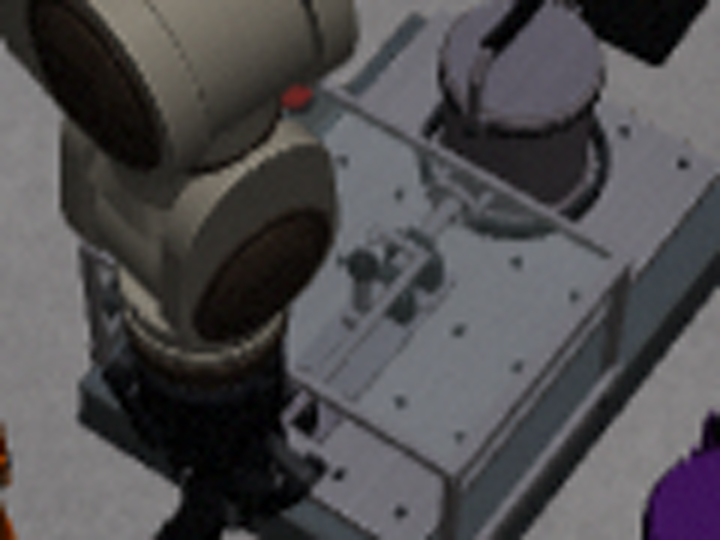

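The shaft passes about 15 mm beside the stem with the cross leg behind it, so the stem lies in the pocket. Pulling now.

Call:
{"name": "arm_command", "arguments": {"increments": [[[0,0.4,0],0],[[0,0.8,0],0],[[0,1.2,0],0],[[0,1.6,0],0],[[0,2.0,0],0]]}}

```text
time: 10.95
ee_pos: [0.5218, -0.2336, 0.1221]
tcp_rot: [-179.6, 0.5, -5.5]
wrist_force: [0.5, 3.2, -1.0]
opening: 0.0222
```

```bash
python3 -c "
from h import *
from workcell import *
incs(.013,-.289,.121)
c=camera('top');np.savez('pics/t11.npz',**c);crop(c,200,150,330,245,6,'t11')
"
```

```text
target [ 0.5198 -0.2549]
t 10.95 pos [ 0.5218 -0.2336  0.1221] rot [-179.63    0.54   -5.51] op 0.0222 F [ 0.5  3.2 -1. ]
shift [0.   0.85 0.04] roll 0.04 rows>= 1.0
```

View pics/t11.png

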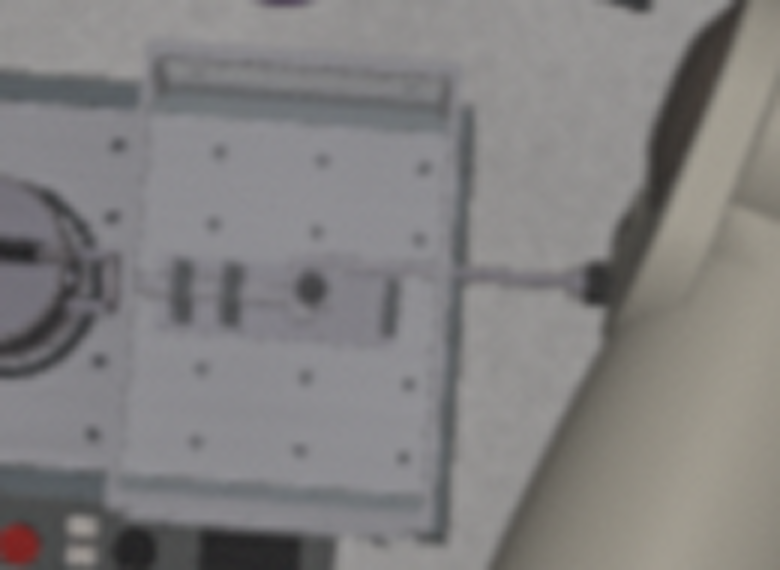

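The knob moved from 275 to 311 px (about 19 mm) with 3 N on the wrist, so it works. Continuing to the stop.

Call:
{"name": "arm_command", "arguments": {"increments": [[[0,0.3,0],0],[[0,0.6,0],0],[[0,0.8,0],0],[[0,0.95,0],0],[[0,1.0,0],0]]}}

```text
time: 11.5
ee_pos: [0.5191, -0.2582, 0.1216]
tcp_rot: [-179.4, 0.6, -5.5]
wrist_force: [0.7, 15.9, -3.2]
opening: 0.0225
```

Call:
{"name": "arm_command", "arguments": {"increments": [[[0,0.06,0],0],[[0,0.12,0],0]]}}

```text
time: 11.7
ee_pos: [0.5189, -0.2583, 0.121]
tcp_rot: [-179.1, 0.6, -5.4]
wrist_force: [2.2, 23.7, -2.1]
opening: 0.0221
```

```bash
python3 -c "
from h import *
from workcell import *
incs(.013,-.291,.121)
c=camera('top');np.savez('pics/t12.npz',**c);crop(c,200,150,330,245,6,'t12')
"
```

```text
target [ 0.5196 -0.2568]
t 11.7 pos [ 0.5189 -0.2583  0.121 ] rot [-179.1     0.63   -5.42] op 0.0221 F [ 2.2 23.7 -2.1]
shift [ 0.02 -0.06  0.  ] roll 0.05 rows>= 1.0
```

View pics/t12.png

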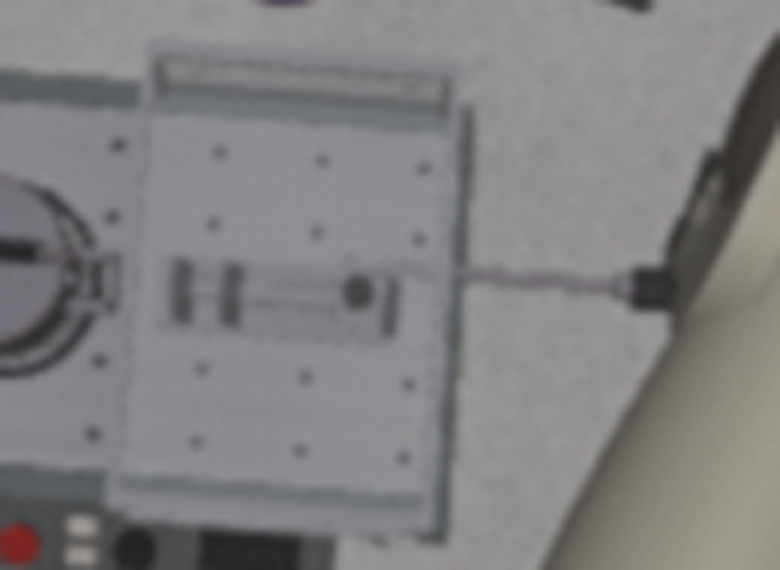

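The bolt is at its stop (24 N, knob at 357 px). Now unhook: forward 25 mm, sideways 35 mm, then out.

Call:
{"name": "arm_command", "arguments": {"increments": [[[0,-0.2,0],0],[[0,-0.5,0],0],[[0,-0.8,0],0],[[0,-1.1,0],0],[[0,-1.1,0],0]]}}

```text
time: 12.25
ee_pos: [0.5216, -0.2301, 0.1216]
tcp_rot: [-179.1, 0.6, -5.4]
wrist_force: [-0.4, -0.9, -2.0]
opening: 0.0225
```

Call:
{"name": "arm_command", "arguments": {"increments": [[[0.3,0,0],0],[[0.6,0,0],0],[[1.0,0,0],0],[[1.4,0,0],0],[[1.4,0,0],0]]}}

```text
time: 12.75
ee_pos: [0.5577, -0.2335, 0.1207]
tcp_rot: [-179.1, 0.6, -5.3]
wrist_force: [0.1, 0.4, -2.7]
opening: 0.0223
```

```bash
python3 -c "
from h import *
from workcell import *
incs(.048,-.375,.121)
c=camera('top');np.savez('pics/t13.npz',**c);crop(c,200,150,330,245,6,'t13')
"
```

```text
target [ 0.5461 -0.3439]
t 12.75 pos [ 0.5577 -0.2335  0.1207] rot [-179.09    0.63   -5.34] op 0.0223 F [ 0.1  0.4 -2.7]
shift [-0.05  4.44 -0.08] roll 0.06 rows>= 3.0
```

View pics/t13.png

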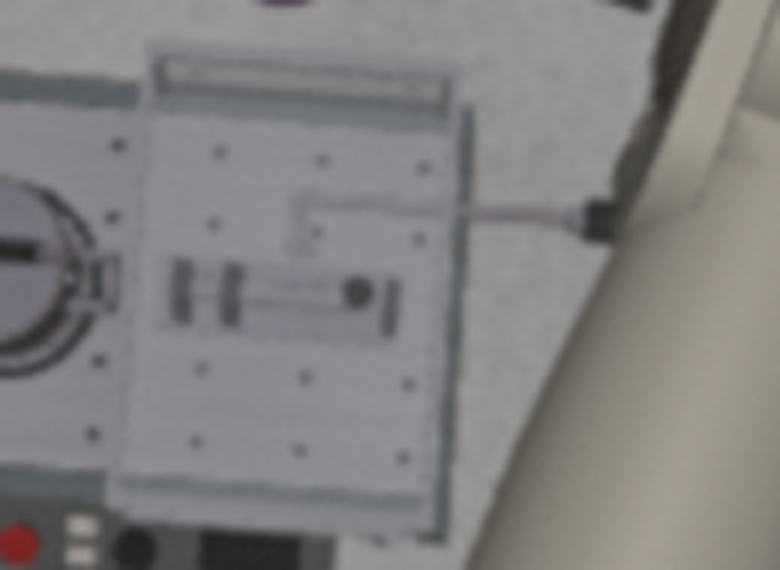

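Call:
{"name": "arm_command", "arguments": {"increments": [[[0,1.2,-0.1],0],[[0,2.4,-0.1],0],[[0,3.6,-0.1],0],[[0,4.8,-0.1],0],[[0,5.6,-0.1],0]]}}

```text
time: 13.3
ee_pos: [0.5433, -0.3747, 0.1207]
tcp_rot: [-179.1, 0.7, -5.4]
wrist_force: [-0.1, -0.1, -1.6]
opening: 0.0222
```

```bash
python3 -c "
from h import *
from workcell import *
t=load('top0')
for nm,a,e in [('capend',320+255/5,150+32/5),('tail',320+315/5,150+208/5)]: print(nm,onplane(t,a,e,.01))
P=cloud(t);v,u=np.mgrid[:384,:512];m=(u>285)&(u<318)&(v>120)&(v<155)&(P[...,2]>.005)&(P[...,2]<.2)
q=P[m];print('probe',q.min(0),q.max(0))
incs(.048,-.41,.03)
"
```

```text
capend [ 0.68858946 -0.49887168  0.01      ]
tail [ 0.55471898 -0.53493139  0.01      ]
probe [ 0.70298531 -0.30288332  0.00501424] [ 0.83431179 -0.18116542  0.17227928]
target [ 0.5426 -0.3787]
t 13.3 pos [ 0.5433 -0.3747  0.1207] rot [-179.1     0.68   -5.41] op 0.0222 F [-0.1 -0.1 -1.6]
shift [0.03 0.22 3.63] roll 0.05 rows>= 2.0
```

Call:
{"name": "arm_command", "arguments": {"increments": [[[0,0.1,1.0],0],[[0,0.1,2.0],0],[[0,0.1,3.0],0],[[0,0.1,3.6],0],[[0,0.1,3.6],0]]}}

```text
time: 13.8
ee_pos: [0.5408, -0.3748, 0.0283]
tcp_rot: [-179.0, 0.9, -5.4]
wrist_force: [0.3, 0.6, -2.2]
opening: 0.0223
```

```bash
python3 -c "
from h import *
from workcell import *
inc(.543,-.376,-.0076,-5.7)
o=get_obs();c=camera('wrist');np.savez('pics/w14.npz',**c,ee_pos=o['ee_pos'],tcp_rot=o['tcp_rot']);crop(c,0,0,512,384,1.56,'w14')
P=cloud(c,o)
for r in (5,60,120,160): print('shaft',P[r,256])
t=camera('top');crop(t,240,130,370,230,6,'t14')
"
```

```text
t 13.8 pos [ 0.5408 -0.3748  0.0283] rot [-178.98    0.89   -5.41] op 0.0223 F [ 0.3  0.6 -2.2]
shift [0.11 0.06 1.43] roll 0.05 rows>= 1.0
shaft [ 0.55206093 -0.26571541  0.05292233]
shaft [ 0.55026754 -0.28452302  0.0502218 ]
shaft [ 0.54807816 -0.30806636  0.05117627]
shaft [ 0.54646979 -0.32516052  0.05040841]
```

View pics/t14.png

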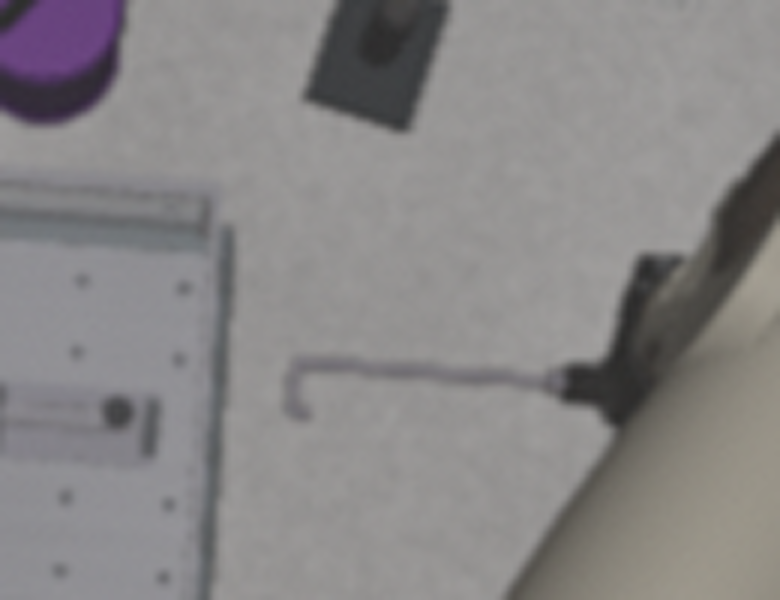

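The hook is about 30 mm clear of the shaker and everything below is free, so I'm lowering the rod onto the bench.

Call:
{"name": "arm_command", "arguments": {"increments": [[[0,0,0.5],0],[[0,0,0.9],0],[[0,0,1.2],0],[[0,0,1.35],0],[[0,0,1.35],0]]}}

```text
time: 14.4
ee_pos: [0.5416, -0.3749, -0.0031]
tcp_rot: [-179.1, 0.7, -5.4]
wrist_force: [0.2, -0.2, -1.4]
opening: 0.0223
```

Call:
{"name": "arm_command", "arguments": {"increments": [[[0,0,0],0],[[0,0,0],0],[[0,0,0],0]], "claw": 0}}

```text
time: 14.7
ee_pos: [0.5419, -0.3751, -0.0025]
tcp_rot: [-179.1, 0.7, -5.4]
wrist_force: [-0.6, -0.1, -0.4]
opening: 0.0428
```

```bash
python3 -c "
from h import *
from workcell import *
incs(0,.1,.3)
o=get_obs();c=camera('wrist');np.savez('pics/w15.npz',**c,ee_pos=o['ee_pos'],tcp_rot=o['tcp_rot']);crop(c,0,0,512,384,1.56,'w15')
P=cloud(c,o)
for r in (5,60,120,160): print('shaft',P[r,256])
"
```

```text
target [0.5457 0.1335]
t 14.7 pos [ 0.5419 -0.3751 -0.0025] rot [-179.1     0.67   -5.4 ] op 0.0428 F [-0.6 -0.1 -0.4]
shift [ -1.91 -20.46 -11.76] roll 0.05 rows>= 12.0
shaft [ 0.55315069 -0.26380817  0.0150352 ]
shaft [ 0.5512654  -0.28385371  0.01360165]
shaft [ 0.54897277 -0.30842887  0.01389931]
shaft [ 0.54733492 -0.32607623  0.01504687]
```

View pics/w15.png

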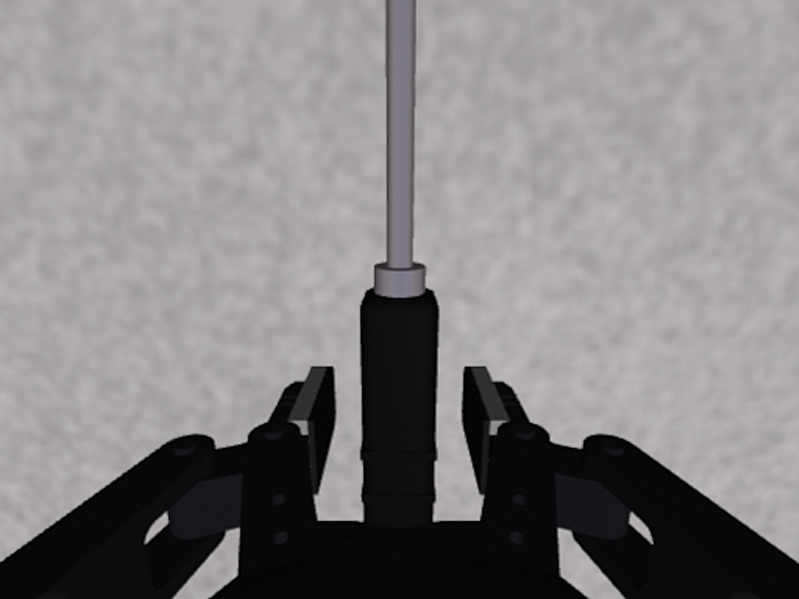

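The rod lies flat (shaft top at 14 mm) and the fingers are clear of it. Rising, then over to the canister.

Call:
{"name": "arm_command", "arguments": {"increments": [[[0,0,-1.0],0],[[0,0,-2.5],0],[[0,0,-4.5],0],[[0,0,-6.5],0],[[0,0,-8.5],0]]}}

```text
time: 15.25
ee_pos: [0.5437, -0.3785, 0.2124]
tcp_rot: [-179.1, 0.6, -5.4]
wrist_force: [1.9, -1.0, 0.6]
opening: 0.043
```

Call:
{"name": "arm_command", "arguments": {"increments": [[[0,-1.0,-1.7],0],[[-0.2,-2.8,-3.2],0],[[-0.4,-4.6,-4],0],[[-0.6,-6.4,-4],0],[[-0.8,-8.2,-4],0]], "claw": -1}}

```text
time: 15.75
ee_pos: [0.5442, -0.1727, 0.3173]
tcp_rot: [-179.2, 0.5, -5.4]
wrist_force: [0.6, 0.5, 1.2]
opening: 0.0851
```

```bash
python3 -c "
from h import *
incs(0,.05,.31)"
```

```text
target [0.5407 0.0838]
t 15.75 pos [ 0.5442 -0.1727  0.3173] rot [-179.15    0.48   -5.44] op 0.0851 F [0.6 0.5 1.2]
shift [ -1.11 -10.19   0.45] roll 0.05 rows>= 6.0
```

Call:
{"name": "arm_command", "arguments": {"increments": [[[-0.2,-1.8,0.1],0],[[-0.4,-3.6,0.2],0],[[-0.6,-5.4,0.3],0],[[-0.8,-7.2,0.3],0],[[-1.0,-9.0,0.3],0]]}}

```text
time: 16.25
ee_pos: [0.5402, 0.0555, 0.3139]
tcp_rot: [-179.1, 0.4, -5.4]
wrist_force: [0.8, -0.3, -0.2]
opening: 0.085
```

Call:
{"name": "arm_command", "arguments": {"increments": [[[-0.1,-0.7,0],0],[[-0.1,-0.7,0],0]]}}

```text
time: 16.45
ee_pos: [0.5391, 0.0757, 0.3146]
tcp_rot: [-179.1, 0.4, -5.2]
wrist_force: [-0.2, -0.7, -0.1]
opening: 0.0851
```

```bash
python3 -c "
from h import *
from workcell import *
incs(0,.1,.31)
o=get_obs();c=camera('wrist');np.savez('pics/w16.npz',**c,ee_pos=o['ee_pos'],tcp_rot=o['tcp_rot']);crop(c,0,0,512,384,1.56,'w16')
c=camera('top');np.savez('pics/t16.npz',**c);crop(c,100,150,362,330,3,'t16')
"
```

```text
target [0.5457 0.1335]
t 16.45 pos [0.5391 0.0757 0.3146] rot [-179.11    0.38   -5.24] op 0.0851 F [-0.2 -0.7 -0.1]
shift [ 0.05 -2.32  0.22] roll 0.08 rows>= 2.0
```

View pics/w16.png

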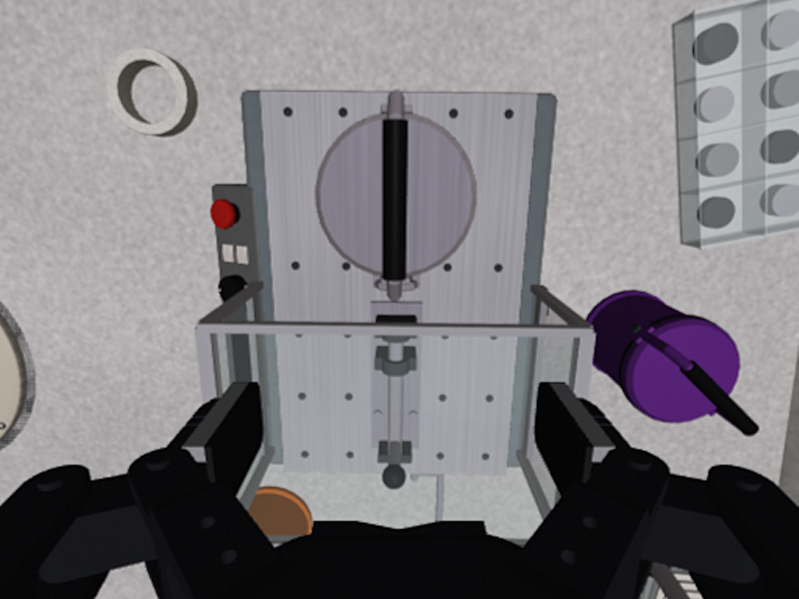

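View pics/t16.png

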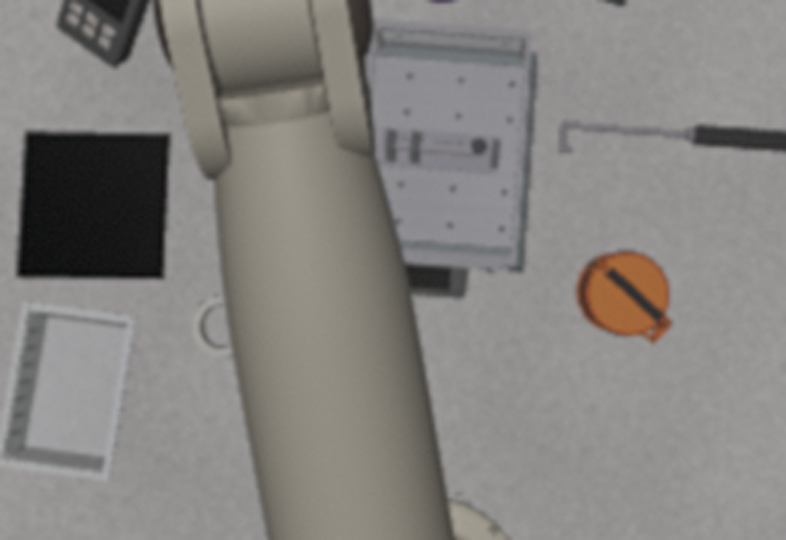

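The steel canister's handle bar spans (397,120) to (394,279) in the wrist view, the bolt end is clear of the eye, and the knob is at (393,476), fully back. The top view shows the rod lying to the right.

```bash
python3 -c "
from h import *
c=load('w16');s=1.56;P=cloud(c,c)
a=onplane(c,397/s,120/s,.24,c);b=onplane(c,394.5/s,279/s,.24,c);print(a,b,(a+b)/2,np.linalg.norm(a-b),np.degrees(np.arctan2(*(a-b)[1::-1])))
for r in (85,120,170):print(P[r,253])
m=((a+b)/2); inc(m[0],m[1],.25,-5.6)
"
```

```text
[0.54696969 0.17043986 0.24      ] [0.53889559 0.09629217 0.24      ] [0.54293264 0.13336602 0.24      ] 0.07458600008061264 83.78542159595447
[0.54540451 0.16510729 0.24012314]
[0.54312273 0.14074477 0.23938322]
[0.53966017 0.10340964 0.24074428]
t 16.55 pos [0.5393 0.0732 0.3145] rot [-179.15    0.39   -5.39] op 0.0853 F [ 0.1 -0.   0.4]
shift [-0.06 -2.37  2.61] roll 0.04 rows>= 2.0
```

Handle centre (0.543, 0.133) and 75 mm length agree with the seat. Move over it, then down with a check.

Call:
{"name": "arm_command", "arguments": {"increments": [[[0,-0.8,0],0],[[0,-1.6,0.2],0],[[-0.05,-2.35,0.6],0],[[-0.05,-2.35,1.6],0],[[-0.05,-2.35,2.2],0]], "claw": -0.3}}

```text
time: 17.05
ee_pos: [0.5434, 0.1317, 0.2588]
tcp_rot: [-179.2, 0.4, -5.4]
wrist_force: [-0.3, -0.1, 0.4]
opening: 0.0553
```

```bash
python3 -c "
from h import *
from workcell import *
inc(.543,.1334,.203,-6)
o=get_obs();c=camera('wrist');np.savez('pics/w17.npz',**c,ee_pos=o['ee_pos'],tcp_rot=o['tcp_rot']);crop(c,0,0,512,384,1.56,'w17')
"
```

```text
t 17.05 pos [0.5434 0.1317 0.2588] rot [-179.18    0.44   -5.44] op 0.0553 F [-0.3 -0.1  0.4]
shift [-0.01 -0.04  2.23] roll 0.09 rows>= 2.0
```

View pics/w17.png

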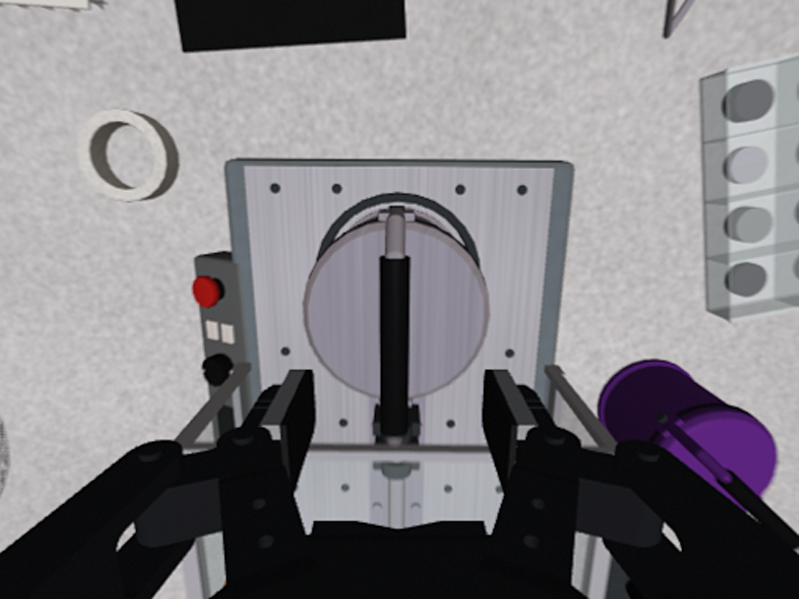

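Call:
{"name": "arm_command", "arguments": {"increments": [[[0,0,0.7],0],[[0,0,1.4],0],[[0,0,2.0],0],[[0,0,2.2],0],[[0,0,2.2],0]]}}

```text
time: 17.6
ee_pos: [0.5425, 0.1312, 0.2018]
tcp_rot: [-179.2, 0.6, -5.5]
wrist_force: [0.3, 0.6, 0.7]
opening: 0.0554
```

```bash
python3 -c "
from h import *
from workcell import *
inc(.543,.1334,.203,-6)
o=get_obs();c=camera('wrist');np.savez('pics/w18.npz',**c,ee_pos=o['ee_pos'],tcp_rot=o['tcp_rot']);crop(c,100,150,412,384,2.5,'w18')
P=cloud(c,o)
for col in (195,200,204): print([ (r,P[r,col,2].round(3)) for r in range(226,262,4)])
"
```

```text
t 17.6 pos [0.5425 0.1312 0.2018] rot [-179.25    0.63   -5.54] op 0.0554 F [0.3 0.6 0.7]
shift [ 0.01 -0.09 -0.05] roll 0.08 rows>= 1.0
[(226, np.float64(0.192)), (230, np.float64(0.192)), (234, np.float64(0.192)), (238, np.float64(0.221)), (242, np.float64(0.226)), (246, np.float64(0.23)), (250, np.float64(0.23)), (254, np.float64(0.231)), (258, np.float64(0.232))]
[(226, np.float64(0.191)), (230, np.float64(0.191)), (234, np.float64(0.192)), (238, np.float64(0.217)), (242, np.float64(0.218)), (246, np.float64(0.219)), (250, np.float64(0.219)), (254, np.float64(0.22)), (258, np.float64(0.221))]
[(226, np.float64(0.192)), (230, np.float64(0.192)), (234, np.float64(0.191)), (238, np.float64(0.192)), (242, np.float64(0.192)), (246, np.float64(0.191)), (250, np.float64(0.191)), (254, np.float64(0.192)), (258, np.float64(0.191))]
```

View pics/w18.png

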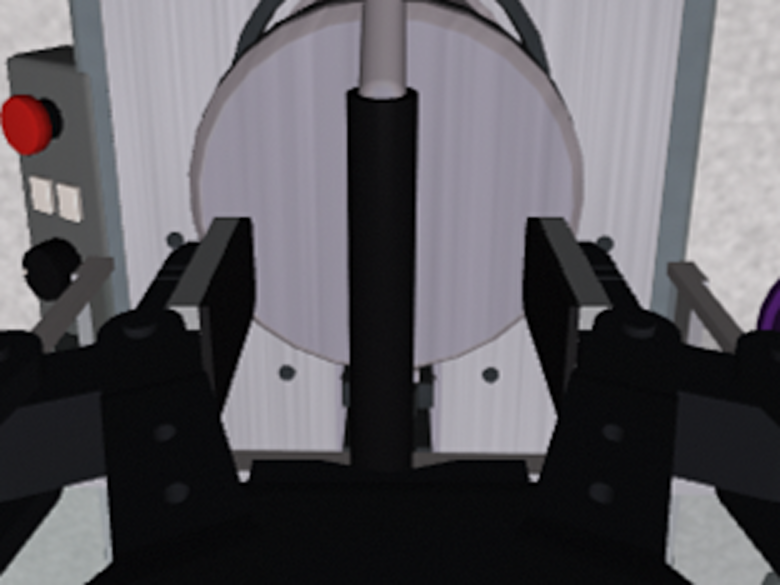

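Tips are at 0.217, the bar is 0.229–0.241 and centred. Closing and lifting.

Call:
{"name": "arm_command", "arguments": {"increments": [[[0,0,0],0],[[0,0,0],0],[[0,0,0],0],[[0,0,0],0],[[0,0,0],0]], "claw": 1, "force": 100}}

```text
time: 18.15
ee_pos: [0.5427, 0.1316, 0.2032]
tcp_rot: [-179.2, 0.5, -5.5]
wrist_force: [-2.0, 0.3, 5.4]
opening: 0.0088
```

Call:
{"name": "arm_command", "arguments": {"increments": [[[0,0,-0.1],0],[[0,0,-0.3],0],[[0,0,-0.6],0],[[0,0,-0.9],0],[[0,0,-1.2],0]]}}

```text
time: 18.65
ee_pos: [0.543, 0.1311, 0.2339]
tcp_rot: [-179.2, 0.5, -5.5]
wrist_force: [0.1, 0.2, -4.3]
opening: 0.009
```

Call:
{"name": "arm_command", "arguments": {"increments": [[[0,0,-0.5],0],[[0,0,-1.2],0],[[0,0,-1.9],0],[[0,0,-2.5],0],[[0,0,-2.5],0]]}}

```text
time: 19.15
ee_pos: [0.544, 0.1303, 0.2989]
tcp_rot: [-179.1, 0.3, -5.5]
wrist_force: [0.2, 0.5, -4.0]
opening: 0.0091
```

```bash
python3 -c "
from h import *
from workcell import *
inc(.4805,.399,.29,-5.6)
c=camera('wrist');crop(c,0,0,512,384,1.56,'w19')
c=camera('scene');np.savez('pics/s19.npz',**c);crop(c,190,80,330,190,5.5,'s19')
"
```

```text
t 19.15 pos [0.544  0.1303 0.2989] rot [-179.14    0.33   -5.52] op 0.0091 F [ 0.2  0.5 -4. ]
shift [ -3.56 -10.45   0.53] roll 0.01 rows>= 6.0
```

View pics/w19.png

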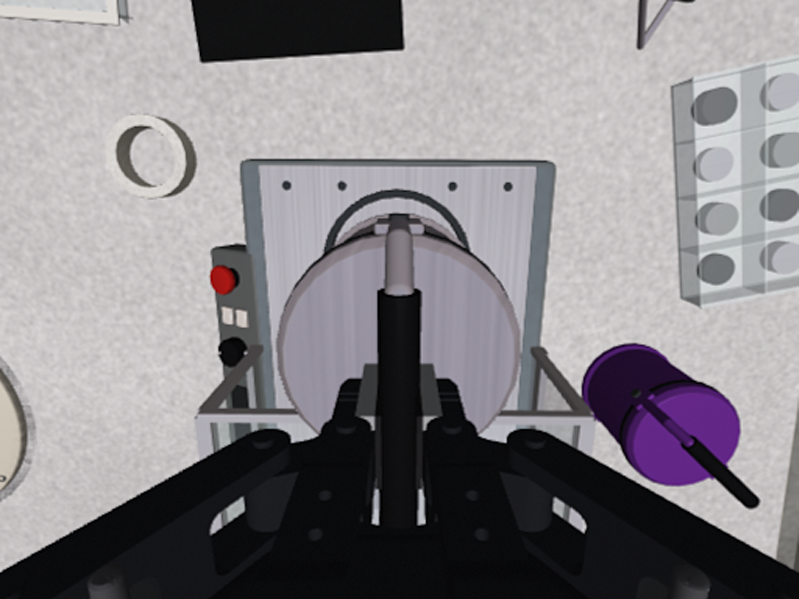

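View pics/s19.png

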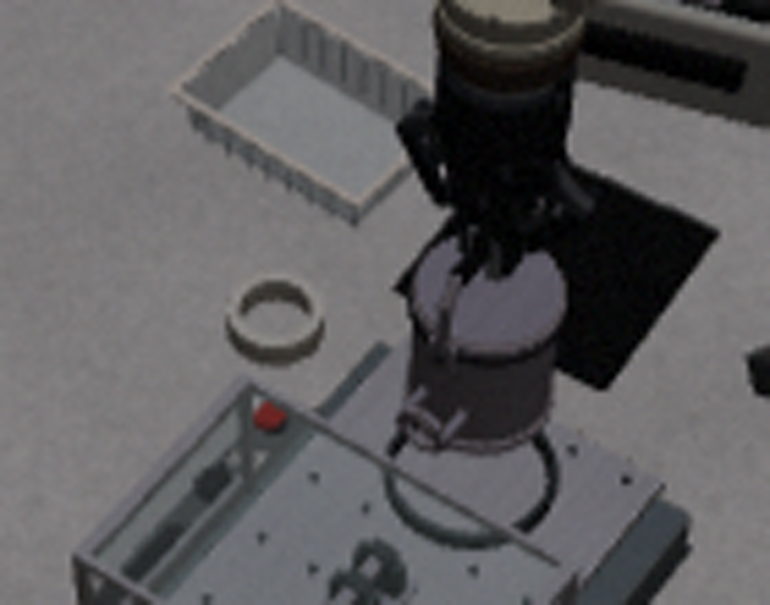

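The canister is clear of the ring and upright (opening 9 mm, load about 5 N). Carrying it to the mat.

Call:
{"name": "arm_command", "arguments": {"increments": [[[-0.1,-0.4,0],0],[[-0.4,-1.2,0],0],[[-0.8,-2.4,0],0],[[-1.2,-3.6,0],0],[[-1.6,-4.8,0],0]]}}

```text
time: 19.75
ee_pos: [0.5146, 0.2551, 0.2974]
tcp_rot: [-179.2, 0.6, -5.5]
wrist_force: [0.3, -0.9, -4.9]
opening: 0.0089
```

Call:
{"name": "arm_command", "arguments": {"increments": [[[-0.4,-1.2,0],0],[[-0.8,-2.4,0],0],[[-1.2,-3.6,0],0],[[-1.5,-4.5,0],0],[[-1.6,-4.9,0],0]]}}

```text
time: 20.25
ee_pos: [0.4852, 0.3834, 0.2981]
tcp_rot: [-179.3, 0.7, -5.4]
wrist_force: [0.4, 0.0, -3.8]
opening: 0.0091
```

```bash
python3 -c "
from h import *
from workcell import *
inc(.4805,.397,.125,-5.6)
c=camera('top');np.savez('pics/t20.npz',**c);crop(c,90,160,220,260,6,'t20')
c=camera('scene');np.savez('pics/s20.npz',**c);crop(c,190,80,330,190,5.5,'s20')
"
```

```text
t 20.25 pos [0.4852 0.3834 0.2981] rot [-179.27    0.67   -5.39] op 0.0091 F [ 0.4  0.  -3.8]
shift [-0.16 -0.44  6.93] roll 0.04 rows>= 4.0
```

View pics/t20.png

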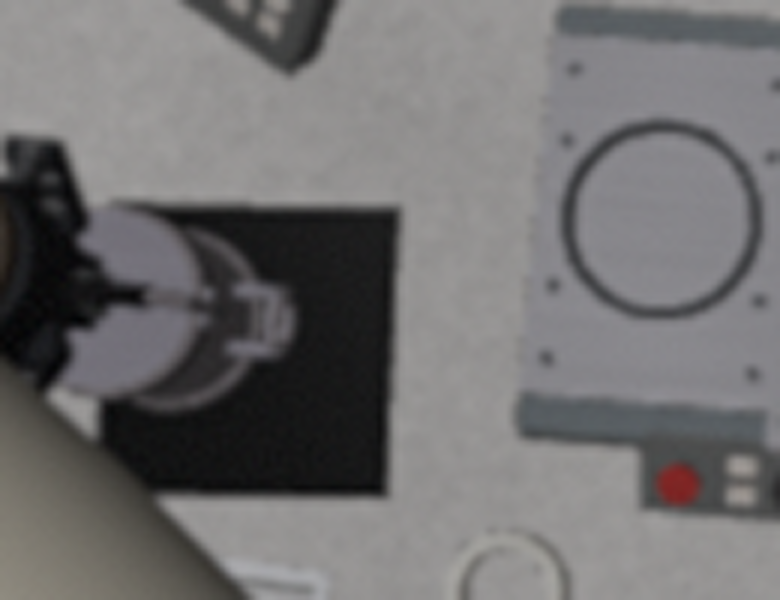

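View pics/s20.png

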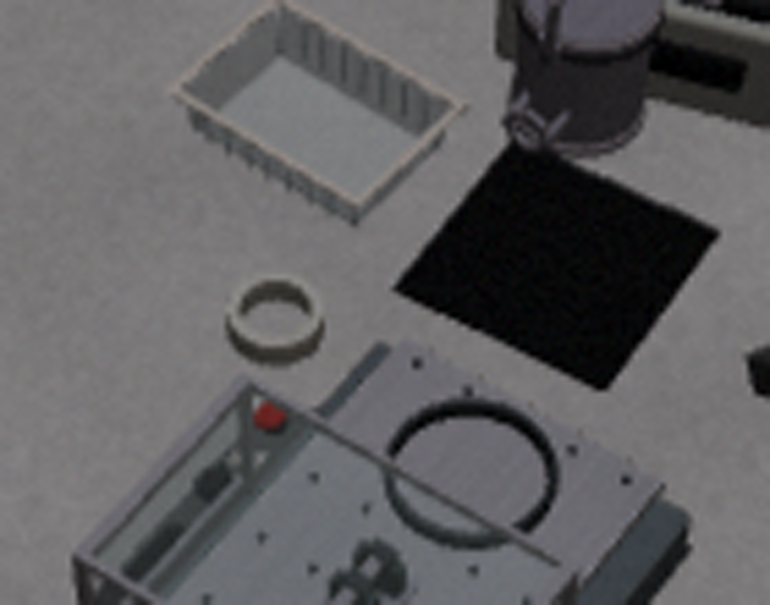

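Call:
{"name": "arm_command", "arguments": {"increments": [[[-0.1,-0.3,0.6],0],[[-0.16,-0.44,1.6],0],[[-0.16,-0.44,2.8],0],[[-0.16,-0.44,3.8],0],[[-0.16,-0.44,4.3],0]]}}

```text
time: 20.85
ee_pos: [0.4814, 0.3934, 0.1883]
tcp_rot: [-179.4, 0.8, -5.5]
wrist_force: [-1.6, -0.4, -4.2]
opening: 0.0093
```

Call:
{"name": "arm_command", "arguments": {"increments": [[[0,0,0.4],0],[[0,0,0.9],0],[[0,0,1.4],0],[[0,0,1.7],0],[[0,0,1.7],0]]}}

```text
time: 21.35
ee_pos: [0.4806, 0.3936, 0.1446]
tcp_rot: [-179.5, 0.8, -5.5]
wrist_force: [0.0, -0.5, -3.8]
opening: 0.0092
```

```bash
python3 -c "
from h import *
from workcell import *
t=load('t20');print('mat',onplane(t,90+248/6,160+350/6,.004))
inc(.4805,.397,.122,-5.6)
c=camera('top');np.savez('pics/t21.npz',**c);crop(c,90,160,220,260,6,'t21')
c=camera('scene');np.savez('pics/s21.npz',**c);crop(c,230,60,340,150,7,'s21')
"
```

```text
mat [0.4791716 0.3968262 0.004    ]
t 21.35 pos [0.4806 0.3936 0.1446] rot [-179.5     0.84   -5.47] op 0.0092 F [ 0.  -0.5 -3.8]
shift [-0.   -0.13  0.91] roll 0.02 rows>= 1.0
```

View pics/t21.png

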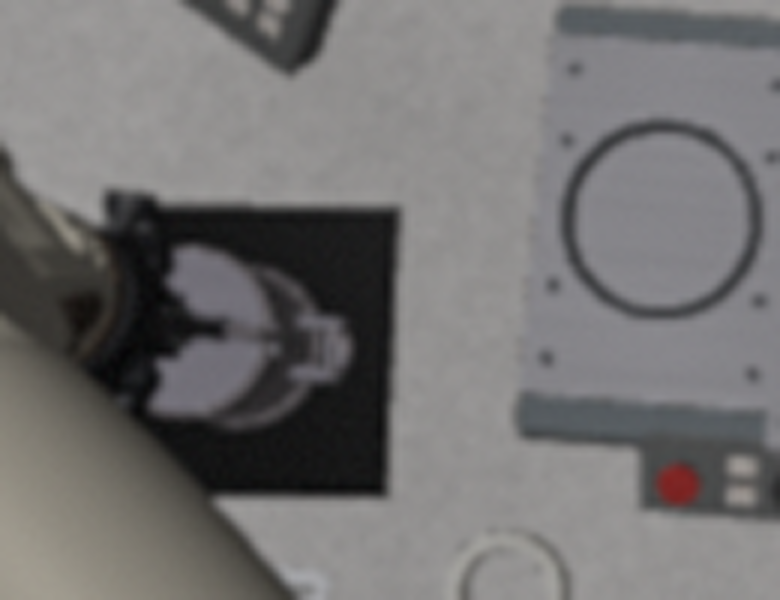

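View pics/s21.png

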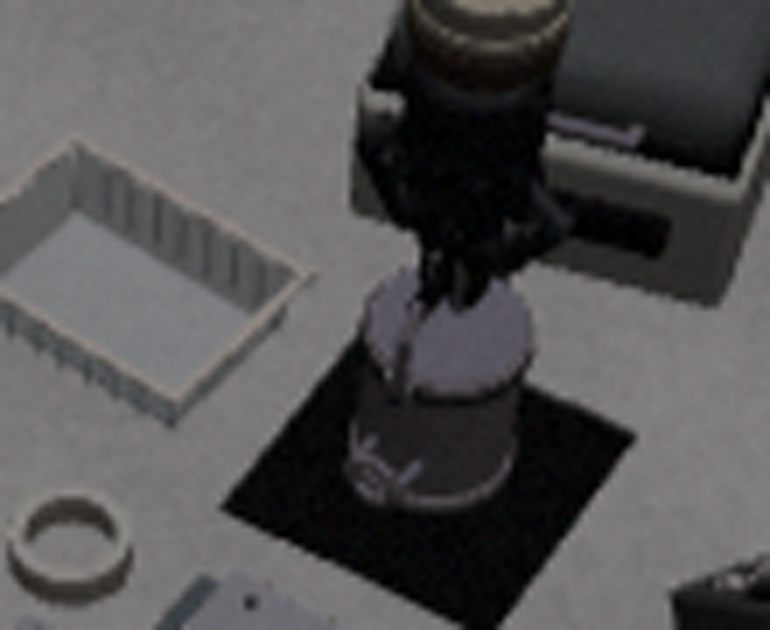

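Canister is over the mat's middle, upright, about 23 mm up. Lowering it slowly.

Call:
{"name": "arm_command", "arguments": {"increments": [[[0,0,0.2],0],[[0,0,0.4],0],[[0,0,0.6],0],[[0,0,0.7],0],[[0,0,0.75],0]]}}

```text
time: 21.95
ee_pos: [0.4806, 0.394, 0.1269]
tcp_rot: [-179.5, 0.8, -5.5]
wrist_force: [0.7, 0.8, -4.5]
opening: 0.0091
```

Call:
{"name": "arm_command", "arguments": {"increments": [[[0,0,0.05],0],[[0,0,0.1],0],[[0,0,0.15],0],[[0,0,0.15],0]]}}

```text
time: 22.35
ee_pos: [0.4805, 0.3941, 0.123]
tcp_rot: [-179.4, 0.8, -5.5]
wrist_force: [-0.8, 0.2, -4.1]
opening: 0.0088
```

Call:
{"name": "arm_command", "arguments": {"increments": [[[0,0,0.04],0],[[0,0,0.08],0],[[0,0,0.1],0],[[0,0,0.1],0]]}}

```text
time: 22.75
ee_pos: [0.4806, 0.3945, 0.1225]
tcp_rot: [-179.3, 0.7, -5.5]
wrist_force: [-3.5, -1.3, 8.1]
opening: 0.0091
```

Contact: the wrist force went from -4 to +8 N. Releasing.

Call:
{"name": "arm_command", "arguments": {"increments": [[[0,0,-0.02],0],[[0,0,-0.02],0],[[0,0,-0.02],0],[[0,0,-0.02],0]], "claw": -0.2}}

```text
time: 23.15
ee_pos: [0.4806, 0.3945, 0.123]
tcp_rot: [-179.3, 0.7, -5.5]
wrist_force: [-0.3, 0.3, -0.6]
opening: 0.0513
```

Call:
{"name": "arm_command", "arguments": {"increments": [[[0,0,-0.4],0],[[0,0,-1.2],0],[[0,0,-2.4],0],[[0,0,-4.0],0],[[0,0,-5.0],0]]}}

```text
time: 23.65
ee_pos: [0.4822, 0.393, 0.2517]
tcp_rot: [-179.2, 0.6, -5.5]
wrist_force: [0.4, -0.0, 0.7]
opening: 0.0512
```

Call:
{"name": "arm_command", "arguments": {"increments": [[[-1.0,1.0,0],0],[[-2.5,2.5,-0.5],0],[[-4.0,4.0,-1],0],[[-5.0,5.0,-1],0],[[-5.0,5.0,-1],0]]}}

```text
time: 24.15
ee_pos: [0.3431, 0.2776, 0.2793]
tcp_rot: [-179.1, 0.4, -5.5]
wrist_force: [-0.4, 1.2, 0.2]
opening: 0.0511
```

```bash
python3 -c "
from h import *
from workcell import *
print({k:get_obs()[k] for k in('time','ee_pos','wrist_force','qd')})
c=camera('top');np.savez('pics/t22.npz',**c);crop(c,90,140,382,350,2.7,'t22')
c=camera('scene');np.savez('pics/s22.npz',**c);crop(c,0,0,512,384,1.56,'s22')
t=load('t22');P=cloud(t);v,u=np.mgrid[:384,:512]
m=(u>100)&(u<160)&(v>180)&(v<250)&(P[...,2]>.09)&(P[...,2]<.125)
q=P[m];print('lid',np.median(q,0),cv2.minEnclosingCircle(q[:,:2].astype(np.float32)),'plane',np.linalg.lstsq(np.c_[q[:,:2],np.ones(len(q))],q[:,2],rcond=None)[0])
"
```

```text
{'time': 24.15, 'ee_pos': array([0.34313582, 0.27761089, 0.27930903]), 'wrist_force': array([-0.39882806,  1.18315736,  0.16256782]), 'qd': array([-0.01879989,  5.71348145,  3.45750246, -3.63552356,  0.14560039,
        0.12726159])}
lid [0.47729463 0.39214652 0.11100579] ((0.48600634932518005, 0.39347538352012634), 0.05220255255699158) plane [0.00384322 0.03324642 0.09573915]
```

View pics/t22.png

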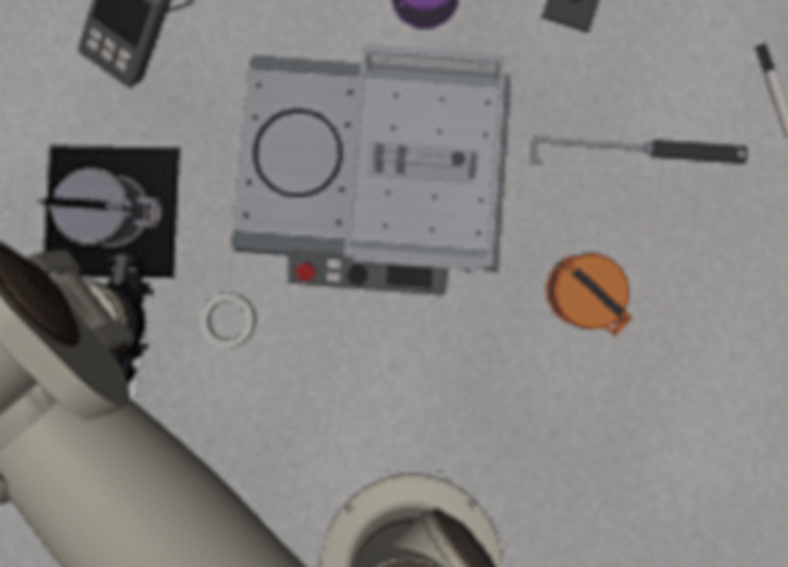

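View pics/s22.png

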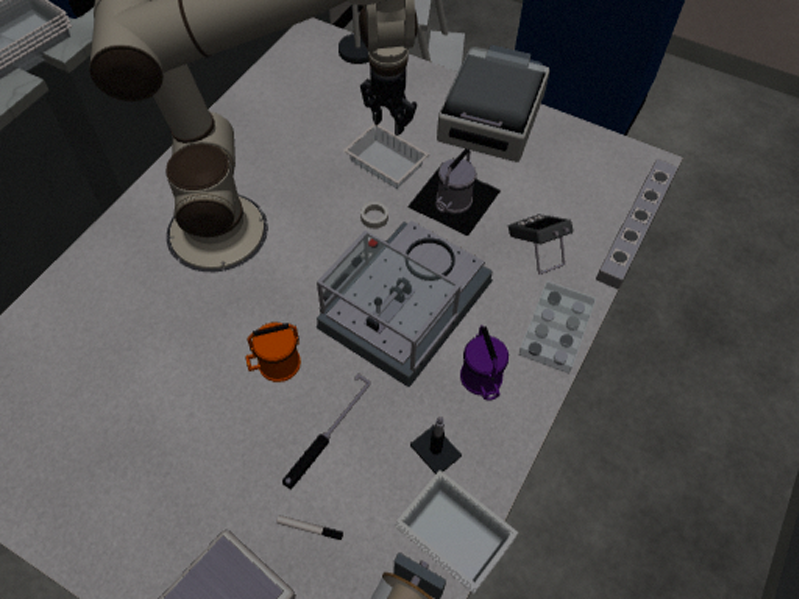

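The canister stands on the mat with its lid at 0.111 m (0.004 + 0.107 expected), about 6 mm off the mat's centre. The rod is flat on the bench, the bolt is back and everything else is in place. I'll let the arm settle and hand in.

Call:
{"name": "arm_command", "arguments": {"increments": [[[0,0,0],0],[[0,0,0],0],[[0,0,0],0]]}}

```text
time: 24.55
ee_pos: [0.3464, 0.2803, 0.2771]
tcp_rot: [-179.1, 0.5, -5.5]
wrist_force: [0.1, 0.3, 1.0]
opening: 0.051
```

```bash
python3 -c "
from workcell import *
print(get_obs()['qd'].round(2),get_obs()['wrist_force'].round(1)); print(job_done())"
```

```text
[ 0.02 -0.21 -0.27  0.05 -0.01 -0.01] [0.1 0.3 1. ]
the job is handed in; nothing more can be done
None
```

The job is done and handed in at about 24.6 s; the hand-in gave no verdict. I drew the bolt back to its stop with the hooked rod and laid the rod flat on the bench in front of the guard. Then I lifted the steel canister off by its handle and set it upright on the mat.

**Last checks:**
- **Canister:** its lid is at z = 0.111 m, as expected for standing on the mat. It is within about 7 mm of the mat's centre. A plane fitted to the lid's depth shows about 0.03 rad of tilt, which is at noise level.
- **Bolt:** it reached its stop at about 24 N of pull, and the knob stayed there after the rod came off.
- **Rod:** it lies flat, with the top of the shaft at about 14 mm.
- **Other items:** the marker, probe stand, meter and tape roll look unmoved in the last pictures.
- **Robot:** it is at rest, clear of everything.

**What disagreed:**
- **Fingertip position:** the tips measured about 15 mm behind the reported TCP, not 11 mm ahead as stated. My first close therefore missed, just above the rod handle. It moved nothing, and I worked from the measured value after that.
- **Tool tilt:** the tool drifted up to about 1° during the run, with no visible effect.

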